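# Put four mixed-up dental casts back into their own case pans

## Robot

A 6-joint arm with a two-finger parallel gripper is mounted at the origin on the work surface. World frame = base frame: x ahead of the robot, y to its left, z up, the work surface at z = 0. Lengths are in m, angles in rad, forces in N, time in s.
With the tool pointing down it reaches from about 0.325 to 0.75 m from the base axis. Payload 7.6 kg.
Tool frame: the origin (TCP) lies on the centre line of the jaws, within the pads' length; the fingertips stand 8 mm ahead of it and the grasp point (between the pads) lies 11 mm behind it (env.tcp_to_tips is the distance from the TCP to the fingertips, in m); z points along the fingers, y is the direction in which the jaws open and shut (so a half turn about z gives the same grasp; the last joint's range is limited). The gripper opens to 85 mm and grips with 20 to 120 N. Pads are 22 mm wide; open, the fingers measure 114 mm over their backs; the gripper's body (76 mm by 85 mm) begins 54 mm behind the grasp point. The pads swing forward as they close: fully open they stand 13 mm farther back than shut.
Start: joints at [-1.315, 0.052, 1.401, -0, 1.689, -0.07], TCP at [0.168, -0.497, 0.239] pointing down, gripper open.
Joint ranges: [-2.9, 2.9], [-0.91, 2.17], [0.12, 2.37], [-1.06, 4.2], [0.26, 2.73], [-2.93, 2.93]. Speed limits (rad/s): [2.57, 2.57, 3.01, 3.14, 3.14, 3.14].

## Interface

Orientations are given as a 3x3 rotation matrix whose columns are the frame's x, y, z axes.
In Python, from bench import env gives the robot as it stands. The module is installed in compiled form; this text tells all that it offers.
- The arm moves only by the shell command python3 -m pendant 'ROWS'. ROWS is JSON, a list of rows, each an object with "rot": the turn, a rotation vector about the tool's x, y, z in rad, a list of three; "dp": the shift along the tool's x, y, z in mm, a list of three; "gripper": the gripper command: -1 is shut, 1 is fully open, values between are in proportion. A call has 1 to 12 rows; each row shifts and turns the commanded pose from where the row before left it, along the tool's axes as they then stand; what a row does not reach is not made up. A row lasts 1/8 s, in which the tool goes at most 62.5 mm and 10.7 degrees, less where a joint would pass 70% of its speed; a pose out of reach is approached as far as the arm can. A call is refused whole if a number of a shift passes 62.5 or a number of a turn 0.188, either way. A call with a gripper value outside its range is refused whole. The fingers move at their own pace and stop on an object; the grip force is fixed at half the most. Time passes only in rows, so rows that do not move let the fingers close. It gives the time, the measured TCP pose, the force and the opening at its end, in the units of the state.
- env.sense(): the state, without advancing time (a new reading comes with each control period).
- env.camera(name): name is "scene" or "top" or "wrist"; returns a dict with "image" (400x640x3 uint8, blue, green, red), "vfov" (degrees; the focal length in pixels is half the picture's height over the tangent of half this angle, whatever the lens; pixels are square), "cx", "cy" (the principal point, pixels), "world_from_camera" (4x4, takes a point from camera to world coordinates). Camera axes: x right, y down, z forward; pixel columns grow to the right and rows downward; lengths in m; the calibration is good to about 2 mm. A picture is of the moment at which its call begins. There is no depth.
- env.hand_in(): hands the job in, once; it reports no verdict.
The state is a dict: "time": time; "qpos": joint angles; "joint_velocities": joint speeds; "joint_torque": joint torques, N m; "position": TCP position; "tool_rot": TCP orientation; "contact_force": force on the tool from outside, world axes, zero at the start; "ft_torque": the same for the moment, N m; "gripper_width": finger opening in m.
Only numpy, scipy, OpenCV 4.12 (cv2) and the standard library are available. Lean on these libraries where they do the work, as an engineer would, in place of code of your own. Each camera call takes 0.05 s, during which the arm holds its last target.

## Task

Four plaster casts of teeth have been put into the wrong patients' case pans: move each one to the pan whose fixed opposing cast has the same shape and size as it, and leave it standing upright on the middle of that pan's rubber pad. Every pan has room for only one loose cast, but the bare rubber bench mat is free to set one down on the way. Set the casts down gently, for plaster chips if dropped, never let one tip over, and leave the spirit lamp where it stands.

Things in the scene. Friction and masses are not known exactly. Their poses are not given: they have to be found in the camera images.
- adult_cast: Largest loose cast, buff dental stone, about 150 g: a full dental arch of 14 teeth on a U-shaped base, 58 mm along x (round front at +x, flat back at -x) by 60 mm along y. Flanks parallel; grip across y. Base sides upright, 20 mm high; teeth to 32 mm above the underside. Origin: middle of the underside, z up. Starts upright on a wrong pan's pad, within 30 deg of that pan's axes.
- child_cast: Small loose full-arch cast of the same buff stone, about 80 g: a child's arch of 10 teeth on a U-shaped base, 42 mm along x (round front at +x, flat back at -x) by 44 mm along y. Grip across y. Base sides upright, 20 mm high; teeth to 32 mm above the underside. Origin: middle of the underside, z up. Starts upright on a wrong pan's pad, within 30 deg of that pan's axes.
- quadrant_cast: Long narrow loose cast of the same buff stone, about 85 g: a straight row of 5 teeth on a bar-shaped base, 62 mm along x by 25 mm along y. Grip across y. Base sides upright, 20 mm high; teeth to 32 mm above the underside. Origin: middle of the underside, z up. Starts upright on a wrong pan's pad, within 30 deg of that pan's axes.
- block_cast: Smallest loose cast of the same buff stone, about 45 g: 3 teeth (the middle one a slim stump) on a short block, 34 mm along x by 25 mm along y. Grip across y. Base sides upright, 20 mm high; teeth to 32 mm above the underside. Origin: middle of the underside, z up. Starts upright on a wrong pan's pad, within 30 deg of that pan's axes.
- adult_pan: Fixed blue-grey tray, inside 174 (x) by 134 mm (y), walls 3 mm thick, 22 mm high. Fixed in its far half, centred 88 mm along +x: the opposing cast, the adult full arch (U-shaped, 58 x 60 mm, 14 teeth). In its near half a black rubber pad 76 x 76 mm, top 6 mm above the bench, holds one loose cast. Origin: on the bench under the pad's middle, 45 mm from the near wall's inside.
- child_pan: Fixed blue-grey tray, inside 174 (x) by 134 mm (y), walls 3 mm thick, 22 mm high. Fixed in its far half, centred 88 mm along +x: the opposing cast, the child's full arch (U-shaped, 42 x 44 mm, 10 teeth). In its near half a black rubber pad 76 x 76 mm, top 6 mm above the bench, holds one loose cast. Origin: on the bench under the pad's middle, 45 mm from the near wall's inside.
- quadrant_pan: Fixed blue-grey tray, inside 174 (x) by 134 mm (y), walls 3 mm thick, 22 mm high. Fixed in its far half, centred 88 mm along +x: the opposing cast, the long narrow five-tooth row (62 x 25 mm). In its near half a black rubber pad 76 x 76 mm, top 6 mm above the bench, holds one loose cast. Origin: on the bench under the pad's middle, 45 mm from the near wall's inside.
- block_pan: Fixed blue-grey tray, inside 174 (x) by 134 mm (y), walls 3 mm thick, 22 mm high. Fixed in its far half, centred 88 mm along +x: the opposing cast, the short three-tooth block (34 x 25 mm). In its near half a black rubber pad 76 x 76 mm, top 6 mm above the bench, holds one loose cast. Origin: on the bench under the pad's middle, 45 mm from the near wall's inside.
- bench_mat: Bare dark rubber mat lying on the bench, fixed, 100 x 100 mm, 4 mm thick: the free spot. Origin: middle of its underside, on the bench; z up. It starts empty.
- spirit_lamp: Bystander: round steel spirit lamp with a white wick holder, 72 mm diameter, 77 mm high, loose on the bench, nearer the robot than the pans. Origin: middle of its underside. Nearby also lie its small steel cap (34 mm across, 33 mm high), a faceted glass dish (42 mm across, 33 mm high) and a thin steel wax carver.
Mind the look-alikes: they are no part of the job. What is shaped like the adult_cast but pink is not meant. Leave any green look-alike of the child_cast alone.

How it is judged:
By the outcome, as a careful person would: the job done as asked, in the order asked, and still so for the second after the job is handed in, with the robot touching nothing.
It also fails if it takes over 125 s, if anything falls off the work surface, if the arm or the gripper's body presses on something with over 40 N, if the wrist force passes 120 N, or if a joint passes its speed limit or range.

## Working session

There is one attempt and no reset: what is moved stays moved. The work goes in short steps, Python scripts to look and compute and a shell command to move; the robot and the scene stay as the last step left them, time stands still between calls to the robot, and variables do not carry over. Pictures are saved under pics/ and viewed, and the job is handed in when it is done.

```bash
mkdir -p pics; ls
python3 - <<'E'
from bench import env
import cv2
s=env.sense(); print(s)
print(env.tcp_to_tips)
for n in ["scene","top","wrist"]:
    c=env.camera(n); cv2.imwrite(f"pics/a_{n}.png",c["image"]); print(n,c["vfov"],c["cx"],c["cy"],c["world_from_camera"])
E
```

```text
pics
{'time': 0.0, 'qpos': array([-1.31530248e+00,  5.28263909e-02,  1.40170678e+00,  1.84063334e-05,
        1.68859375e+00, -7.03153464e-02]), 'joint_velocities': array([ 1.58886417e-03,  5.37091664e-05, -3.50995553e-04,  2.53101514e-04,
        1.78079005e-03, -4.87005889e-04]), 'joint_torque': array([ 6.61904651e-04, -3.81664145e+01, -3.60185909e+01, -5.63651525e-06,
        6.17233876e-03, -7.16236116e-06]), 'position': array([ 0.16798747, -0.49710261,  0.2384869 ]), 'tool_rot': array([[ 9.47391371e-01,  3.20077263e-01, -3.70060304e-04],
       [ 3.20077452e-01, -9.47390209e-01,  1.48908502e-03],
       [ 1.26030749e-04, -1.52919426e-03, -9.99998823e-01]]), 'contact_force': array([-0.30161512,  0.08274694,  0.68528098]), 'ft_torque': array([0.00333301, 0.02225938, 0.00146075]), 'gripper_width': 0.08533250202661785}
0.008
scene 53.14184647790109 322.12704265498974 203.6438182005947 [[-0.05241426  0.6424717  -0.76451479  1.15865368]
 [ 0.99860126  0.03904623 -0.03564986  0.0441575 ]
 [ 0.0069474  -0.76531399 -0.64361963  0.62216259]
 [ 0.          0.          0.          1.        ]]
top 47.35927467830553 314.08212536595835 202.53017869039763 [[ 0.00600089 -0.97882109  0.20462958  0.19453938]
 [-0.99997592 -0.00516041  0.00464072  0.01537807]
 [-0.00348646 -0.2046525  -0.97882848  1.29404715]
 [ 0.          0.          0.          1.        ]]
wrist 60.85349845434891 325.59264282023855 201.0063109295998 [[ 0.31881816 -0.90260361 -0.28924334  0.24258975]
 [-0.94781471 -0.30409319 -0.09578416 -0.47210777]
 [-0.0015018   0.30468682 -0.95245141  0.37324069]
 [ 0.          0.          0.          1.        ]]
```

View pics/a_top.png

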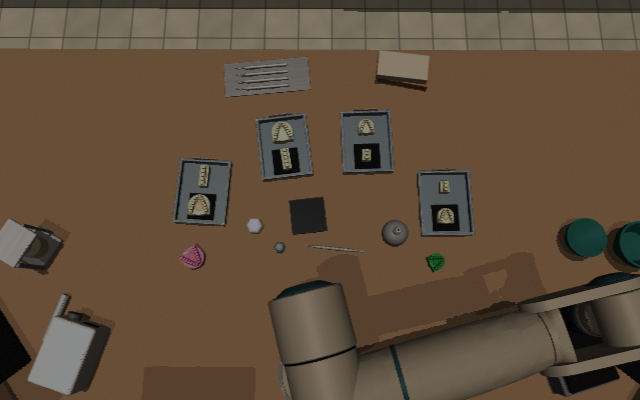

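View pics/a_scene.png

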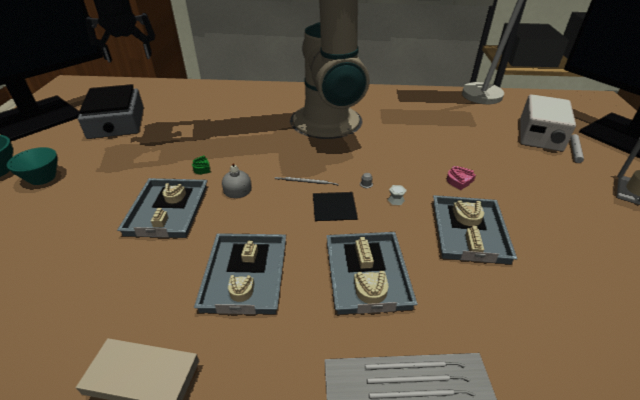

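View pics/a_wrist.png

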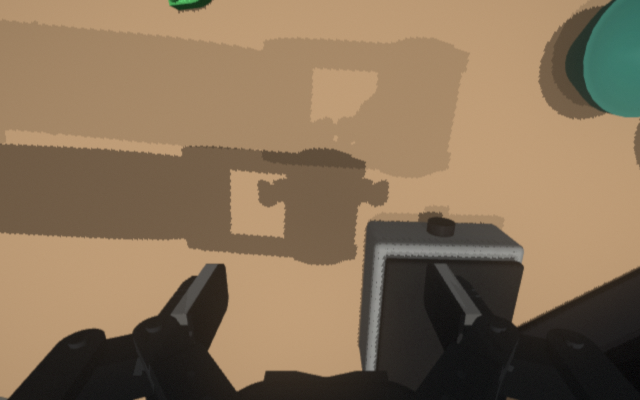

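Top view: left to right the pans hold adult (fixed quadrant row), quadrant (fixed adult), block (fixed child) and child (fixed block). The mat is at about (308,215) and the lamp at (395,233). So this is two swaps, both using the mat. I'll measure next.

```bash
cat > h.py <<'E'
import numpy as np, cv2
from bench import env
def px2w(c,uv,z):
    f=200/np.tan(np.radians(c["vfov"]/2)); T=c["world_from_camera"]
    uv=np.atleast_2d(np.asarray(uv,float))
    d=np.c_[(uv[:,0]-c["cx"])/f,(uv[:,1]-c["cy"])/f,np.ones(len(uv))]@T[:3,:3].T
    o=T[:3,3]; s=(z-o[2])/d[:,2]
    return (o+s[:,None]*d)[:,:2]
def w2px(c,P):
    f=200/np.tan(np.radians(c["vfov"]/2)); T=c["world_from_camera"]
    q=(np.atleast_2d(P)-T[:3,3])@T[:3,:3]
    return np.c_[c["cx"]+f*q[:,0]/q[:,2], c["cy"]+f*q[:,1]/q[:,2]]
def buff(im):
    h=cv2.cvtColor(im,cv2.COLOR_BGR2HSV); return h
E
python3 - <<'E'
from h import *
for n in ["top","scene"]:
    c=env.camera(n); im=c["image"]
    for (r,a) in ([((165,100,320,190)),] and [])or []: pass
    h=cv2.cvtColor(im,cv2.COLOR_BGR2HSV)
    pts={"top":[(200,205),(190,170),(286,160),(205,175),(308,215),(150,130)],"scene":[(470,212),(335,206),(375,290),(370,250),(345,265)]}[n]
    for p in pts: print(n,p,im[p[1],p[0]],h[p[1],p[0]])
c=env.camera("top"); im=c["image"]
cv2.imwrite("pics/b_top.png",cv2.resize(im[100:280,165:485],None,fx=2.5,fy=2.5,interpolation=cv2.INTER_CUBIC))
E
```

```text
top (200, 205) [ 95 125 138] [ 21  79 138]
top (190, 170) [89 87 83] [100  17  89]
top (286, 160) [110 139 138] [ 31  53 139]
top (205, 175) [60 79 88] [20 81 88]
top (308, 215) [29 29 30] [ 0  9 30]
top (150, 130) [ 55  77 104] [ 13 120 104]
scene (470, 212) [113 147 161] [ 21  76 161]
scene (335, 206) [24 24 23] [90 11 24]
scene (375, 290) [107 141 150] [ 24  73 150]
scene (370, 250) [ 77 103 108] [ 25  73 108]
scene (345, 265) [112 111  98] [ 92  32 112]
```

View pics/b_top.png

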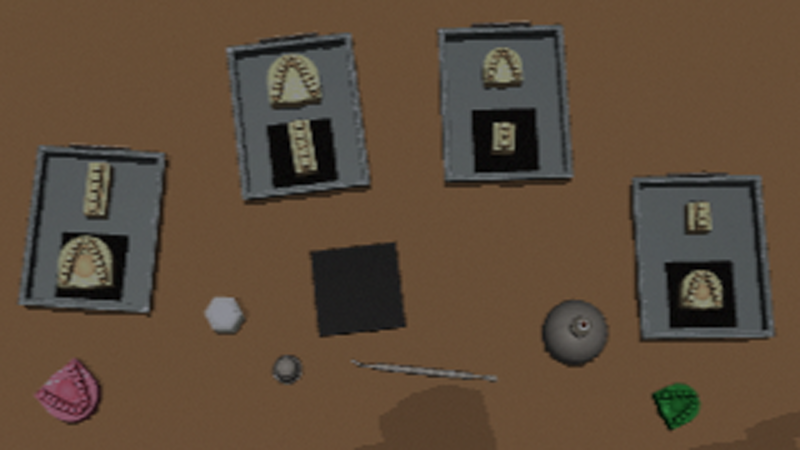

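```bash
cat > meas.py <<'E'
from h import *
def meas():
    c=env.camera("top"); im=c["image"]; f=8
    big=cv2.resize(im,None,fx=4,fy=4,interpolation=cv2.INTER_CUBIC)
    h=cv2.cvtColor(big,cv2.COLOR_BGR2HSV).astype(int); b=big.astype(int)
    R0,R1,C0,C1=100*4,245*4,165*4,485*4
    back=((h[...,0]>8)&(h[...,0]<17)&(h[...,1]>105))  # bench
    fg=(~back).astype(np.uint8); m=np.zeros_like(fg); m[R0:R1,C0:C1]=fg[R0:R1,C0:C1]
    m=cv2.morphologyEx(m,cv2.MORPH_OPEN,np.ones((5,5)))
    cs,_=cv2.findContours(m,cv2.RETR_EXTERNAL,cv2.CHAIN_APPROX_NONE)
    pans=[]
    u=lambda p:(np.asarray(p,float)+0.5)/4-0.5
    for k in cs:
        if cv2.contourArea(k)<1500*4: continue
        z=0.022 if cv2.contourArea(k)>2200*16 else 0.004
        w=px2w(c,u(k[:,0,:]),z)*1000
        (cx,cy),(a,bb),an=cv2.minAreaRect(w.astype(np.float32))
        an=(an+45)%90-45
        print("rect c=(%.1f,%.1f) size %.1f %.1f ang %.1f area %d"%(cx,cy,a,bb,an,cv2.contourArea(k)))
        if z==0.022:
            t=np.radians(an); print("   pad origin %.1f %.1f"%(cx-42*np.cos(t),cy-42*np.sin(t)))
    bm=((h[...,0]>14)&(h[...,0]<38)&(h[...,1]>35)&(b[...,1]-b[...,0]>12)&(h[...,2]>60)&~back).astype(np.uint8)
    m=np.zeros_like(bm); m[R0:R1,C0:C1]=bm[R0:R1,C0:C1]
    m=cv2.morphologyEx(m,cv2.MORPH_OPEN,np.ones((7,7)));m=cv2.morphologyEx(m,cv2.MORPH_CLOSE,np.ones((9,9)))
    cs,_=cv2.findContours(m,cv2.RETR_EXTERNAL,cv2.CHAIN_APPROX_NONE)
    for k in cs:
        if cv2.contourArea(k)<40*16: continue
        w=px2w(c,u(k[:,0,:]),0.026)*1000
        (cx,cy),(a,bb),an=cv2.minAreaRect(w.astype(np.float32)); 
        print("buff c=(%.1f,%.1f) size %.1f %.1f ang %.1f"%(cx,cy,a,bb,an))
    # pads: near-black
meas()
E
python3 meas.py
```

```text
rect c=(380.2,-208.5) size 71.8 75.8 ang 0.3 area 8577
rect c=(427.3,39.9) size 101.2 100.7 ang 6.8 area 18901
rect c=(465.9,-352.4) size 195.1 154.4 ang 1.1 area 56498
   pad origin 423.9 -353.2
rect c=(495.8,344.3) size 154.4 197.0 ang -3.3 area 55535
   pad origin 453.9 346.7
rect c=(633.4,112.4) size 198.7 153.7 ang 7.5 area 52346
   pad origin 591.8 106.9
rect c=(650.5,-130.8) size 199.1 153.9 ang 2.1 area 52066
   pad origin 608.5 -132.4
buff c=(425.4,-348.8) size 43.0 46.5 ang 0.3
buff c=(453.9,349.2) size 59.0 61.0 ang 2.7
buff c=(509.9,-350.2) size 33.1 26.9 ang 0.3
buff c=(538.3,340.6) size 26.3 63.1 ang 86.3
buff c=(604.1,-129.3) size 25.4 34.9 ang 89.1
buff c=(591.4,105.3) size 63.6 26.5 ang 11.2
buff c=(674.6,117.4) size 58.6 59.4 ang 7.3
buff c=(691.3,-128.2) size 44.1 43.0 ang 88.8
```

```bash
cat > plan.py <<'E'
import sys
from h import *
# usage: plan.py x y z yawdeg  -> shift in tool axes after turning to yaw (mm), turn about tool z (rad)
x,y,z,yaw=map(float,sys.argv[1:5])
s=env.sense(); R=s["tool_rot"]; p=s["position"]*1000
cy=np.degrees(np.arctan2(R[1,0],R[0,0]))
rz=-np.radians((yaw-cy+180)%360-180)
t=np.radians(yaw); Rt=np.array([[np.cos(t),np.sin(t),0],[np.sin(t),-np.cos(t),0],[0,0,-1.]])
d=np.array([x,y,z])-p
tl=Rt.T@R
rv=cv2.Rodrigues(R.T@Rt)[0].ravel()
print("t %.2f pos %s yaw %.2f  w %.1f F %s"%(s["time"],p.round(1),cy,s["gripper_width"]*1000,s["contact_force"].round(1)))
print("TURN rot",rv.round(3)," THEN dp",(Rt.T@d).round(1))
E
python3 plan.py 425 -351 200 1
python3 -m pendant '[{"rot":[0,0,0.155],"dp":[0,0,0],"gripper":1},{"rot":[0,0,0.155],"dp":[0,0,0],"gripper":1},{"rot":[0,0,0],"dp":[52,-29,-6],"gripper":1},{"rot":[0,0,0],"dp":[52,-29,0],"gripper":1},{"rot":[0,0,0],"dp":[52,-29,0],"gripper":1},{"rot":[0,0,0],"dp":[52,-29,0],"gripper":1},{"rot":[0,0,0],"dp":[49,-29,0],"gripper":1},{"rot":[0,0,0],"dp":[0,0,0],"gripper":1},{"rot":[0,0,0],"dp":[0,0,0],"gripper":1}]'
python3 plan.py 425 -351 200 1
python3 -c "
from h import *
cv2.imwrite('pics/c_w.png',env.camera('wrist')['image'])"
```

```text
t 0.35 pos [ 168.1 -497.3  239.1] yaw 18.67  w 84.9 F [-0.7 -0.5  0.1]
TURN rot [-0.     0.     0.308]  THEN dp [ 259.4 -141.8   39.1]
time: 1.48
position: [0.4225, -0.3484, 0.2452]
tool_rot: [[1.0, 0.016, -0.0], [0.016, -1.0, -0.0], [-0.0, 0.0, -1.0]]
contact_force: [-0.5, -0.4, -0.8]
gripper_width: 0.0854
t 1.48 pos [ 422.5 -348.4  245.2] yaw 0.92  w 85.4 F [-0.5 -0.4 -0.8]
TURN rot [ 0.     0.    -0.001]  THEN dp [ 2.4  2.6 45.2]
```

View pics/c_w.png

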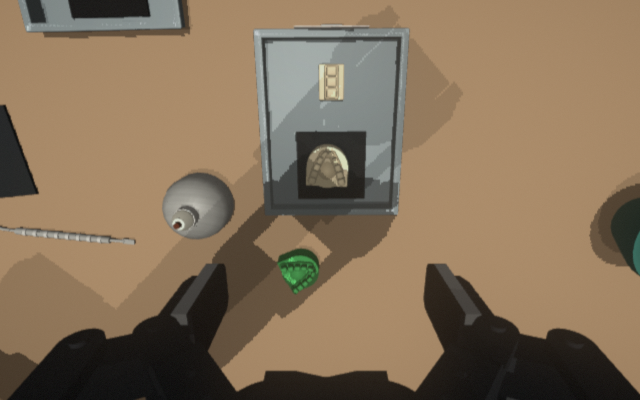

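```bash
cat > wm.py <<'E'
import sys
from h import *
c=env.camera("wrist"); im=c["image"]
big=cv2.resize(im,None,fx=2,fy=2,interpolation=cv2.INTER_CUBIC)
u=lambda p:(np.asarray(p,float)+0.5)/2-0.5
h=cv2.cvtColor(big,cv2.COLOR_BGR2HSV).astype(int); b=big.astype(int)
bench=(h[...,0]<18)&(h[...,1]>85)
dark=((b.max(2)<45)).astype(np.uint8); dark[2*235:]=0
dark=cv2.morphologyEx(dark,cv2.MORPH_OPEN,np.ones((5,5)))
buff=((h[...,0]>14)&(h[...,0]<38)&(b[...,1]-b[...,0]>14)&(h[...,2]>70)&~bench).astype(np.uint8); buff[2*260:]=0
buff=cv2.morphologyEx(buff,cv2.MORPH_OPEN,np.ones((5,5)));buff=cv2.morphologyEx(buff,cv2.MORPH_CLOSE,np.ones((11,11)))
vis=big.copy()
def rep(m,z,name,amin,col):
    for k in cv2.findContours(m,cv2.RETR_EXTERNAL,cv2.CHAIN_APPROX_NONE)[0]:
        if cv2.contourArea(k)<amin: continue
        w=px2w(c,u(k[:,0,:]),z)*1000
        if np.ptp(w[:,0])>130 or np.ptp(w[:,1])>130: continue
        (cx,cy),(p,q),an=cv2.minAreaRect(w.astype(np.float32))
        if not -45<=an<45: an-=90; p,q=q,p
        m4=k[:,0,:].mean(0)/2
        print("%s c=(%.1f,%.1f) x%.1f y%.1f ang %.1f  px(%.0f,%.0f)"%(name,cx,cy,p,q,an,*m4))
        r=np.array(cv2.boxPoints(((cx,cy),(p,q),an)))/1000
        cv2.polylines(vis,[np.int32(w2px(c,np.c_[r,np.full(4,z)])*2)],True,col,1)
zoff=float(sys.argv[2]) if len(sys.argv)>2 else 0
rep(dark,0.006,"dark",4000,(0,0,255))
rep(buff,0.026+zoff,"buff",1500,(0,255,0))
cv2.imwrite(sys.argv[1],vis[:560,200:1000])
E
python3 wm.py pics/c_m.png
```

```text
dark c=(411.2,-354.1) x52.5 y75.2 ang 0.8  px(325,182)
dark c=(427.5,-8.7) x105.0 y40.0 ang -15.5  px(11,157)
dark c=(575.6,-134.8) x14.7 y76.0 ang 0.8  px(108,8)
buff c=(426.6,-349.6) x45.2 y44.0 ang -0.2  px(327,168)
buff c=(510.7,-352.0) x34.1 y24.5 ang 1.7  px(331,81)
```

View pics/c_m.png

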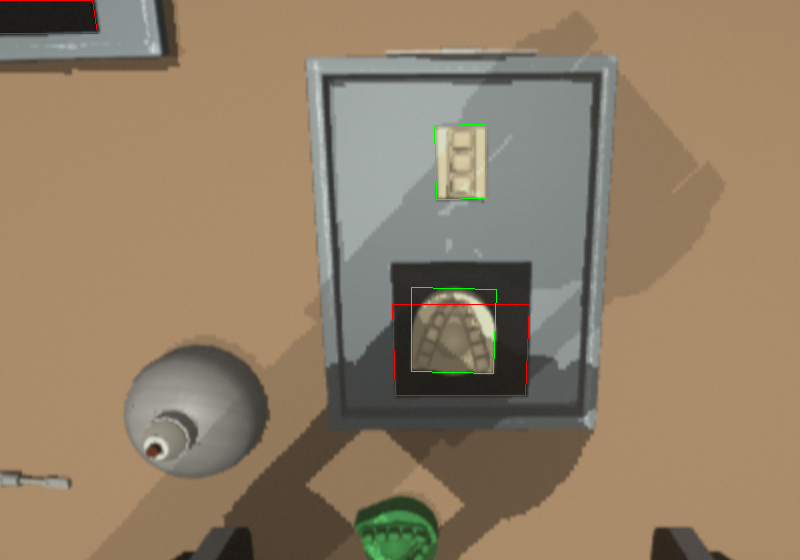

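```bash
sed -i 's/b.max(2)<45/b.max(2)<62/' wm.py
python3 -m pendant '[{"rot":[0,0,0.016],"dp":[3,1,40],"gripper":1},{"rot":[0,0,0],"dp":[0,0,50],"gripper":1},{"rot":[0,0,0],"dp":[0,0,50],"gripper":1},{"rot":[0,0,0],"dp":[0,0,40],"gripper":1},{"rot":[0,0,0],"dp":[0,0,15],"gripper":1},{"rot":[0,0,0],"dp":[0,0,0],"gripper":1}]'
python3 plan.py 425.5 -349.6 14 0
python3 -c "
from h import *
cv2.imwrite('pics/d_w.png',env.camera('wrist')['image'])"
```

```text
time: 2.33
position: [0.4252, -0.3498, 0.0504]
tool_rot: [[1.0, -0.001, -0.0], [-0.001, -1.0, 0.0], [-0.0, -0.0, -1.0]]
contact_force: [0.2, 1.1, 0.0]
gripper_width: 0.0858
t 2.33 pos [ 425.2 -349.8   50.4] yaw -0.08  w 85.8 F [0.2 1.1 0. ]
TURN rot [-0.     0.    -0.001]  THEN dp [ 0.3 -0.2 36.4]
```

View pics/d_w.png

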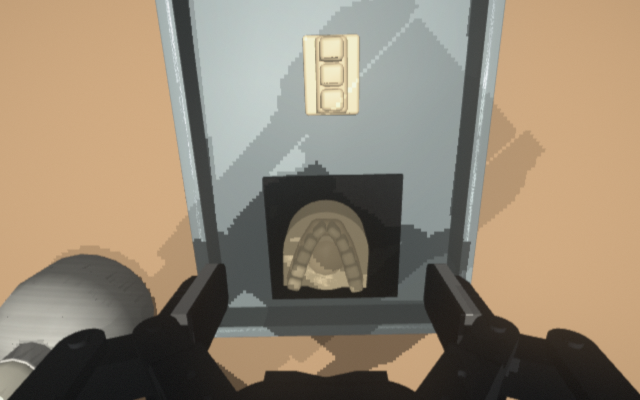

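The cast sits between the fingers, centred at about (327,245), and the lamp is clear on the left. I'll descend and close.

```bash
python3 -m pendant '[{"rot":[0,0,0],"dp":[0,0,20],"gripper":1},{"rot":[0,0,0],"dp":[0,0,16],"gripper":1},{"rot":[0,0,0],"dp":[0,0,0],"gripper":1},{"rot":[0,0,0],"dp":[0,0,0],"gripper":-1},{"rot":[0,0,0],"dp":[0,0,0],"gripper":-1},{"rot":[0,0,0],"dp":[0,0,0],"gripper":-1},{"rot":[0,0,0],"dp":[0,0,0],"gripper":-1},{"rot":[0,0,0],"dp":[0,0,0],"gripper":-1},{"rot":[0,0,0],"dp":[0,0,0],"gripper":-1}]'
python3 -c "
from h import *
print(env.sense()['time'],env.sense()['gripper_width'])
cv2.imwrite('pics/e_w.png',env.camera('wrist')['image'])"
```

```text
time: 3.5
position: [0.4263, -0.3499, 0.0155]
tool_rot: [[1.0, -0.0, 0.002], [-0.0, -1.0, -0.002], [0.002, 0.002, -1.0]]
contact_force: [0.3, -0.2, 6.0]
gripper_width: 0.0429
3.5 0.04287142006376116
```

View pics/e_w.png

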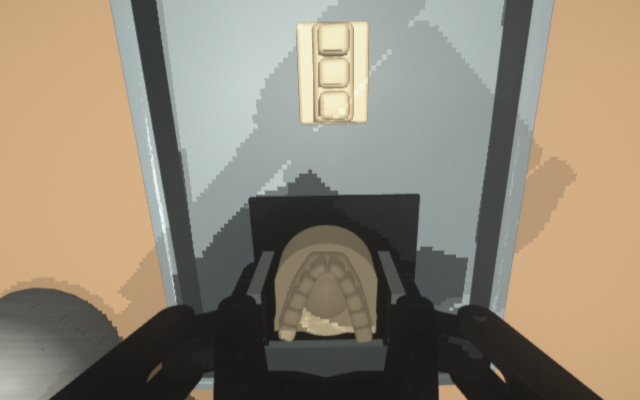

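```bash
python3 -m pendant '[{"rot":[0,0,0],"dp":[0,0,-15],"gripper":-1},{"rot":[0,0,0],"dp":[0,0,-40],"gripper":-1},{"rot":[0,0,0],"dp":[0,0,-50],"gripper":-1},{"rot":[0,0,0],"dp":[0,0,-50],"gripper":-1},{"rot":[0,0,0],"dp":[0,-25,0],"gripper":-1},{"rot":[0,0,0],"dp":[0,-50,0],"gripper":-1},{"rot":[0,0,0],"dp":[0,-55,0],"gripper":-1},{"rot":[0,0,0],"dp":[0,-55,0],"gripper":-1},{"rot":[0,0,0],"dp":[0,-55,0],"gripper":-1},{"rot":[0,0,0],"dp":[0,-55,0],"gripper":-1},{"rot":[0,0,0],"dp":[0,-50,0],"gripper":-1},{"rot":[0,0,0],"dp":[0,-25,0],"gripper":-1}]'
python3 plan.py 427 40 50 0
python3 wm.py pics/f_m.png
```

```text
time: 5.05
position: [0.4253, 0.0229, 0.1699]
tool_rot: [[1.0, 0.002, 0.0], [0.002, -1.0, 0.0], [0.0, -0.0, -1.0]]
contact_force: [0.2, -0.1, -1.1]
gripper_width: 0.0423
t 5.05 pos [425.3  22.9 169.9] yaw 0.12  w 42.3 F [ 0.2 -0.1 -1.1]
TURN rot [-0.    -0.     0.002]  THEN dp [  1.7 -17.1 119.9]
dark c=(420.7,38.2) x82.8 y98.0 ang 6.2  px(314,188)
dark c=(559.9,103.0) x24.2 y77.2 ang 0.0  px(222,15)
buff c=(375.7,23.3) x32.7 y82.2 ang 0.0  px(326,247)
buff c=(562.3,99.3) x10.3 y27.9 ang 0.0  px(221,6)
```

View pics/f_m.png

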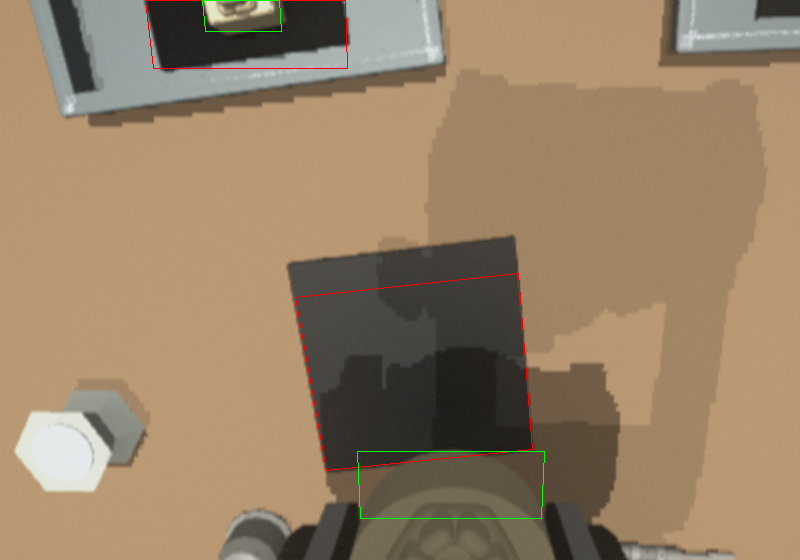

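```bash
python3 -m pendant '[{"rot":[0,0,0],"dp":[2,-17,20],"gripper":-1},{"rot":[0,0,0],"dp":[0,0,50],"gripper":-1},{"rot":[0,0,0],"dp":[0,0,50],"gripper":-1},{"rot":[0,0,0],"dp":[0,0,20],"gripper":-1},{"rot":[0,0,0],"dp":[0,0,10],"gripper":-1},{"rot":[0,0,0],"dp":[0,0,0],"gripper":-1},{"rot":[0,0,0],"dp":[0,0,0],"gripper":-1}]'
python3 plan.py 427 40 13.5 0
```

```text
time: 5.98
position: [0.4287, 0.0376, 0.0206]
tool_rot: [[1.0, -0.0, 0.002], [-0.0, -1.0, -0.0], [0.002, 0.0, -1.0]]
contact_force: [0.9, 0.7, -0.5]
gripper_width: 0.0429
t 5.97 pos [428.7  37.6  20.6] yaw -0.02  w 42.9 F [ 0.9  0.7 -0.5]
TURN rot [ 0.    -0.002 -0.   ]  THEN dp [-1.7 -2.4  7.1]
```

```bash
python3 -m pendant '[{"rot":[0,0,0],"dp":[0,0,2],"gripper":-1},{"rot":[0,0,0],"dp":[0,0,2],"gripper":-1},{"rot":[0,0,0],"dp":[0,0,1],"gripper":-1},{"rot":[0,0,0],"dp":[0,0,1],"gripper":-1},{"rot":[0,0,0],"dp":[0,0,0],"gripper":-1},{"rot":[0,0,0],"dp":[0,0,0],"gripper":-1}]'
```

```text
time: 6.72
position: [0.4279, 0.0377, 0.0134]
tool_rot: [[1.0, -0.0, 0.0], [-0.0, -1.0, -0.0], [0.0, 0.0, -1.0]]
contact_force: [-1.5, -0.5, 2.1]
gripper_width: 0.0423
```

```bash
python3 -m pendant '[{"rot":[0,0,0],"dp":[0,0,0.5],"gripper":-1},{"rot":[0,0,0],"dp":[0,0,0],"gripper":-0.3},{"rot":[0,0,0],"dp":[0,0,0],"gripper":0.2},{"rot":[0,0,0],"dp":[0,0,0],"gripper":0.7},{"rot":[0,0,0],"dp":[0,0,0],"gripper":1},{"rot":[0,0,0],"dp":[0,0,-15],"gripper":1},{"rot":[0,0,0],"dp":[0,0,-50],"gripper":1},{"rot":[0,0,0],"dp":[0,0,-60],"gripper":1},{"rot":[0,0,0],"dp":[0,0,-50],"gripper":1},{"rot":[0,0,0],"dp":[0,0,0],"gripper":1}]'
python3 plan.py 608 -132 200 2
python3 wm.py pics/g_m.png -0.002
```

```text
time: 7.98
position: [0.4298, 0.0377, 0.1934]
tool_rot: [[1.0, -0.0, 0.01], [-0.0, -1.0, -0.0], [0.01, 0.0, -1.0]]
contact_force: [-0.3, 0.2, -1.1]
gripper_width: 0.0853
t 7.97 pos [429.8  37.7 193.4] yaw -0.01  w 85.3 F [-0.3  0.2 -1.1]
TURN rot [ 0.    -0.01  -0.035]  THEN dp [172.2 175.8  -6.6]
dark c=(426.0,39.7) x94.5 y98.6 ang 6.7  px(328,180)
dark c=(452.3,331.3) x76.1 y49.5 ang -4.6  px(27,160)
dark c=(575.4,-133.1) x17.0 y76.9 ang -0.1  px(527,10)
dark c=(570.4,103.7) x37.3 y75.6 ang 7.1  px(247,22)
buff c=(429.1,38.1) x46.7 y44.0 ang -1.3  px(326,187)
buff c=(451.8,323.2) x60.1 y17.8 ang -15.9  px(8,158)
buff c=(571.3,101.4) x21.5 y26.8 ang 9.0  px(246,13)
```

View pics/g_m.png

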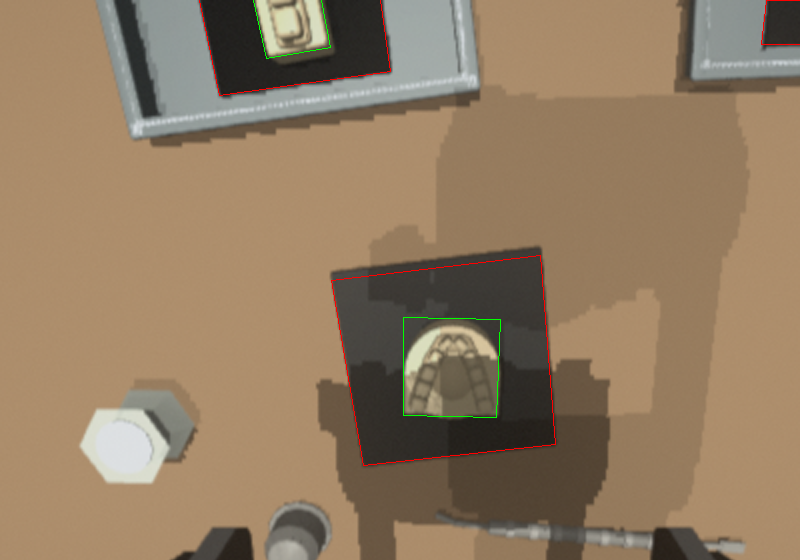

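Child cast is upright on the mat at about (427,38). Next is the block cast.

```bash
python3 -m pendant '[{"rot":[0,0,0],"dp":[25,25,0],"gripper":1},{"rot":[0,0,0],"dp":[43,43,0],"gripper":1},{"rot":[0,0,0],"dp":[43,43,0],"gripper":1},{"rot":[0,0,0],"dp":[40,40,0],"gripper":1},{"rot":[0,0,0],"dp":[23,18,0],"gripper":1},{"rot":[0,0,0],"dp":[0,0,0],"gripper":1},{"rot":[0,0,0],"dp":[0,0,0],"gripper":1}]'
python3 plan.py 608 -132 200 2
python3 wm.py pics/h_m.png
```

```text
time: 8.9
position: [0.6011, -0.1308, 0.1868]
tool_rot: [[1.0, 0.0, -0.002], [0.0, -1.0, 0.001], [-0.002, -0.001, -1.0]]
contact_force: [-0.1, 0.9, -0.5]
gripper_width: 0.0854
t 8.90 pos [ 601.1 -130.8  186.8] yaw 0.00  w 85.4 F [-0.1  0.9 -0.5]
TURN rot [-0.001  0.002 -0.035]  THEN dp [  6.9   1.5 -13.2]
dark c=(590.5,105.6) x75.1 y77.3 ang 7.4  px(76,184)
dark c=(606.0,-132.8) x76.3 y75.8 ang 2.1  px(329,172)
buff c=(604.6,-129.0) x38.4 y25.4 ang -2.9  px(325,179)
buff c=(593.5,100.4) x63.4 y41.0 ang 9.9  px(70,190)
buff c=(676.7,110.1) x59.5 y77.1 ang 2.8  px(42,104)
buff c=(693.0,-129.9) x43.5 y43.5 ang 1.4  px(325,80)
```

View pics/h_m.png

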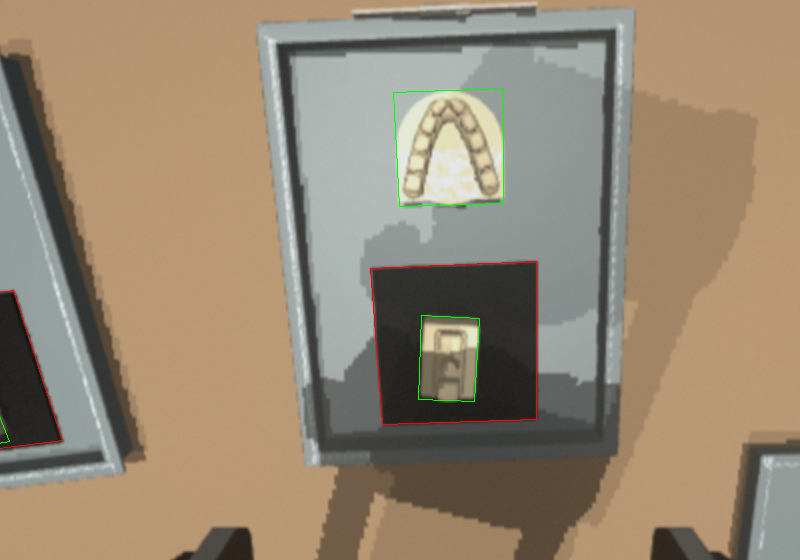

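```bash
python3 -m pendant '[{"rot":[0,0,0.05],"dp":[2,-2,30],"gripper":1},{"rot":[0,0,0],"dp":[0,0,50],"gripper":1},{"rot":[0,0,0],"dp":[0,0,40],"gripper":1},{"rot":[0,0,0],"dp":[0,0,15],"gripper":1},{"rot":[0,0,0],"dp":[0,0,0],"gripper":1},{"rot":[0,0,0],"dp":[0,0,0],"gripper":1}]'
python3 plan.py 603 -129 17 -2.9
python3 -c "
from h import *
cv2.imwrite('pics/i_w.png',env.camera('wrist')['image'])"
```

```text
time: 9.7
position: [0.605, -0.1295, 0.0553]
tool_rot: [[0.999, -0.05, 0.004], [-0.05, -0.999, -0.001], [0.004, 0.001, -1.0]]
contact_force: [1.1, 0.3, 1.4]
gripper_width: 0.0854
t 9.70 pos [ 605.  -129.5   55.3] yaw -2.86  w 85.4 F [1.1 0.3 1.4]
TURN rot [ 0.001 -0.004  0.001]  THEN dp [-2.  -0.4 38.3]
```

View pics/i_w.png

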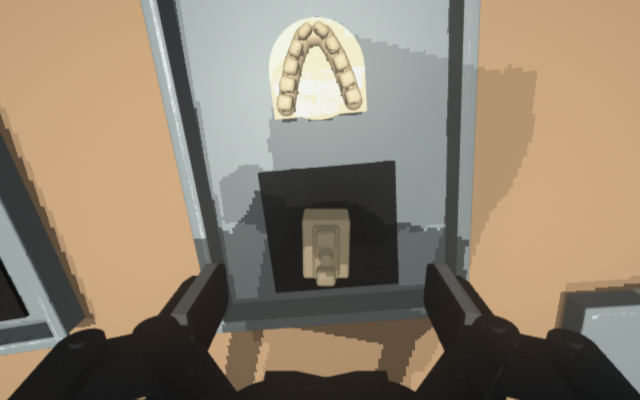

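Aligned: the block cast is at about (326,247), squarely between the jaws. I'll descend and grip.

```bash
python3 -m pendant '[{"rot":[0,0,0],"dp":[-2,0,20],"gripper":1},{"rot":[0,0,0],"dp":[0,0,18],"gripper":1},{"rot":[0,0,0],"dp":[0,0,0],"gripper":0.3},{"rot":[0,0,0],"dp":[0,0,0],"gripper":-0.2},{"rot":[0,0,0],"dp":[0,0,0],"gripper":-1},{"rot":[0,0,0],"dp":[0,0,0],"gripper":-1},{"rot":[0,0,0],"dp":[0,0,0],"gripper":-1},{"rot":[0,0,0],"dp":[0,0,0],"gripper":-1},{"rot":[0,0,0],"dp":[0,0,0],"gripper":-1}]'
```

```text
time: 10.88
position: [0.6024, -0.1294, 0.0158]
tool_rot: [[0.999, -0.05, 0.002], [-0.05, -0.999, -0.001], [0.002, 0.0, -1.0]]
contact_force: [0.0, -0.8, 5.4]
gripper_width: 0.0234
```

```bash
python3 -m pendant '[{"rot":[0,0,0],"dp":[0,0,-15],"gripper":-1},{"rot":[0,0,0],"dp":[0,0,-40],"gripper":-1},{"rot":[0,0,0],"dp":[0,0,-50],"gripper":-1},{"rot":[0,0,0],"dp":[0,0,-45],"gripper":-1},{"rot":[0,0,-0.065],"dp":[0,0,0],"gripper":-1},{"rot":[0,0,0],"dp":[-25,30,0],"gripper":-1},{"rot":[0,0,0],"dp":[-35,43,0],"gripper":-1},{"rot":[0,0,0],"dp":[-35,43,0],"gripper":-1},{"rot":[0,0,0],"dp":[-35,43,0],"gripper":-1},{"rot":[0,0,0],"dp":[-30,40,0],"gripper":-1},{"rot":[0,0,0],"dp":[-19,23,0],"gripper":-1},{"rot":[0,0,0],"dp":[0,0,0],"gripper":-1}]'
python3 plan.py 423.3 -354 40 0.8
python3 wm.py pics/j_m.png
```

```text
time: 12.38
position: [0.4248, -0.3551, 0.1652]
tool_rot: [[1.0, 0.012, -0.0], [0.012, -1.0, -0.0], [-0.0, 0.0, -1.0]]
contact_force: [-0.1, 1.0, -0.6]
gripper_width: 0.0237
t 12.38 pos [ 424.8 -355.1  165.2] yaw 0.66  w 23.7 F [-0.1  1.  -0.6]
TURN rot [ 0.     0.    -0.002]  THEN dp [ -1.4  -1.2 125.2]
dark c=(422.6,-353.7) x76.4 y76.5 ang 1.2  px(325,185)
buff c=(374.4,-355.4) x26.6 y53.5 ang 0.6  px(326,246)
buff c=(510.7,-352.0) x33.7 y24.6 ang 1.3  px(323,81)
```

View pics/j_m.png

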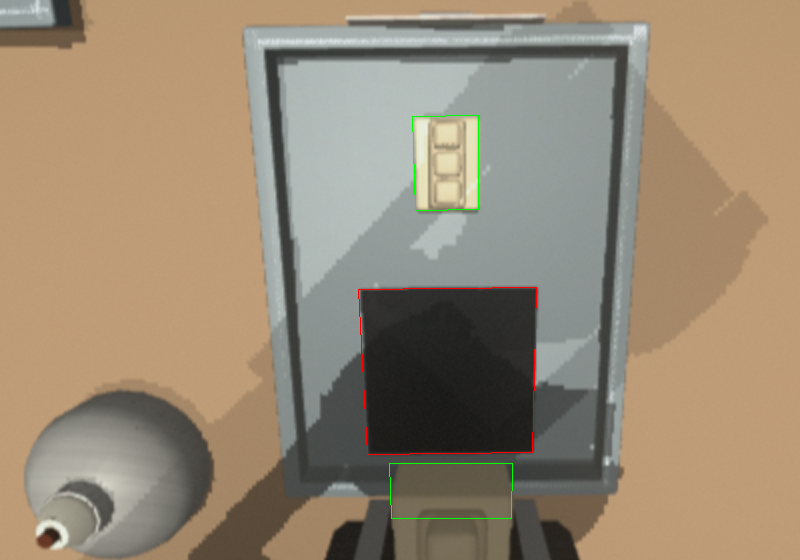

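```bash
python3 -m pendant '[{"rot":[0,0,-0.008],"dp":[-2.5,-1.4,20],"gripper":-1},{"rot":[0,0,0],"dp":[0,0,45],"gripper":-1},{"rot":[0,0,0],"dp":[0,0,45],"gripper":-1},{"rot":[0,0,0],"dp":[0,0,20],"gripper":-1},{"rot":[0,0,0],"dp":[0,0,8],"gripper":-1},{"rot":[0,0,0],"dp":[0,0,0],"gripper":-1},{"rot":[0,0,0],"dp":[0,0,0],"gripper":-1}]'
```

```text
time: 13.3
position: [0.4244, -0.3529, 0.0283]
tool_rot: [[1.0, 0.023, 0.002], [0.023, -1.0, -0.002], [0.002, 0.002, -1.0]]
contact_force: [0.8, -1.0, 0.3]
gripper_width: 0.024
```

```bash
python3 -m pendant '[{"rot":[0,0,0],"dp":[-2,0.5,5],"gripper":-1},{"rot":[0,0,0],"dp":[0,0,3],"gripper":-1},{"rot":[0,0,0],"dp":[0,0,2],"gripper":-1},{"rot":[0,0,0],"dp":[0,0,1],"gripper":-1},{"rot":[0,0,0],"dp":[0,0,0.5],"gripper":-1},{"rot":[0,0,0],"dp":[0,0,0],"gripper":-1},{"rot":[0,0,0],"dp":[0,0,0],"gripper":-1}]'
```

```text
time: 14.18
position: [0.4217, -0.3532, 0.0158]
tool_rot: [[1.0, 0.023, 0.0], [0.023, -1.0, -0.001], [0.0, 0.001, -1.0]]
contact_force: [-1.6, 0.8, 4.9]
gripper_width: 0.0238
```

Contact with the pad (4.9 N), so I'll release and retreat.

```bash
python3 -m pendant '[{"rot":[0,0,0],"dp":[0,0,0],"gripper":-0.5},{"rot":[0,0,0],"dp":[0,0,0],"gripper":-0.1},{"rot":[0,0,0],"dp":[0,0,0],"gripper":0.4},{"rot":[0,0,0],"dp":[0,0,0],"gripper":0.6},{"rot":[0,0,0],"dp":[0,0,-15],"gripper":0.6},{"rot":[0,0,0],"dp":[0,0,-50],"gripper":1},{"rot":[0,0,0],"dp":[0,0,-55],"gripper":1},{"rot":[0,0,0],"dp":[0,0,-50],"gripper":1},{"rot":[0,0,0],"dp":[0,0,0],"gripper":1},{"rot":[0,0,0],"dp":[0,0,0],"gripper":1}]'
python3 wm.py pics/k_m.png; python3 plan.py 427.5 38 190 -1
```

```text
time: 15.42
position: [0.4214, -0.3529, 0.1853]
tool_rot: [[1.0, 0.023, 0.0], [0.023, -1.0, -0.0], [0.0, 0.0, -1.0]]
contact_force: [0.3, -0.1, -0.3]
gripper_width: 0.0854
dark c=(422.6,-353.8) x76.3 y76.8 ang 1.2  px(327,176)
buff c=(423.7,-353.0) x37.7 y24.7 ang 0.9  px(326,181)
buff c=(510.6,-352.2) x33.3 y24.6 ang 1.2  px(328,78)
t 15.47 pos [ 421.2 -352.7  184.3] yaw 1.31  w 85.2 F [-0.1  0.7 -1. ]
TURN rot [-0.001  0.001  0.04 ]  THEN dp [  -0.5 -390.7   -5.7]
```

View pics/k_m.png

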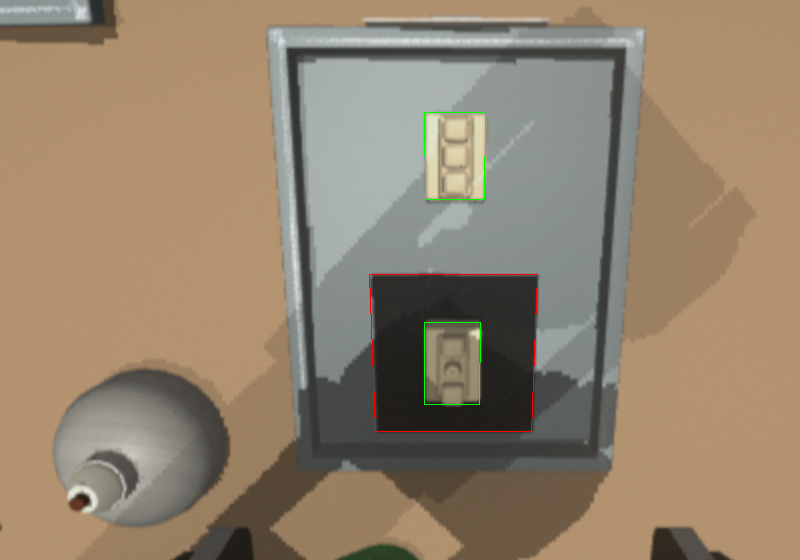

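Block cast is in place at about (422,-353), upright and within 1 mm or so. Back to the child cast on the mat.

```bash
python3 -m pendant '[{"rot":[0,0,0.023],"dp":[0,0,0],"gripper":1},{"rot":[0,0,0],"dp":[3,-30,0],"gripper":1},{"rot":[0,0,0],"dp":[4,-60,0],"gripper":1},{"rot":[0,0,0],"dp":[0,-60,0],"gripper":1},{"rot":[0,0,0],"dp":[0,-60,0],"gripper":1},{"rot":[0,0,0],"dp":[0,-60,0],"gripper":1},{"rot":[0,0,0],"dp":[0,-60,0],"gripper":1},{"rot":[0,0,0],"dp":[0,-50,0],"gripper":1},{"rot":[0,0,0],"dp":[0,-11,30],"gripper":1},{"rot":[0,0,0],"dp":[0,0,50],"gripper":1},{"rot":[0,0,0],"dp":[0,0,30],"gripper":1},{"rot":[0,0,0],"dp":[0,0,0],"gripper":1}]'
python3 plan.py 427.7 37.9 14.5 0
```

```text
time: 16.98
position: [0.4266, 0.038, 0.0725]
tool_rot: [[1.0, -0.001, -0.007], [-0.001, -1.0, -0.0], [-0.007, 0.0, -1.0]]
contact_force: [-0.4, -0.3, 1.2]
gripper_width: 0.0854
t 16.98 pos [426.6  38.   72.5] yaw -0.04  w 85.4 F [-0.4 -0.3  1.2]
TURN rot [ 0.     0.007 -0.001]  THEN dp [ 1.1  0.1 58. ]
```

```bash
python3 -m pendant '[{"rot":[0,0,0],"dp":[0,0,30],"gripper":1},{"rot":[0,0,0],"dp":[0,0,20],"gripper":1},{"rot":[0,0,0],"dp":[0,0,8],"gripper":1},{"rot":[0,0,0],"dp":[0,0,0],"gripper":0.4},{"rot":[0,0,0],"dp":[0,0,0],"gripper":0.1},{"rot":[0,0,0],"dp":[0,0,0],"gripper":-1},{"rot":[0,0,0],"dp":[0,0,0],"gripper":-1},{"rot":[0,0,0],"dp":[0,0,0],"gripper":-1},{"rot":[0,0,0],"dp":[0,0,0],"gripper":-1}]'
```

```text
time: 18.1
position: [0.4298, 0.0379, 0.0188]
tool_rot: [[1.0, -0.0, 0.003], [-0.0, -1.0, -0.0], [0.003, 0.0, -1.0]]
contact_force: [-0.7, -0.2, 6.6]
gripper_width: 0.042
```

```bash
python3 -m pendant '[{"rot":[0,0,0],"dp":[0,0,-15],"gripper":-1},{"rot":[0,0,0],"dp":[0,0,-40],"gripper":-1},{"rot":[0,0,0],"dp":[0,0,-50],"gripper":-1},{"rot":[0,0,0],"dp":[0,0,-45],"gripper":-1},{"rot":[0,0,0],"dp":[25,25,0],"gripper":-1},{"rot":[0,0,0],"dp":[40,40,0],"gripper":-1},{"rot":[0,0,0],"dp":[40,40,0],"gripper":-1},{"rot":[0,0,0],"dp":[40,40,0],"gripper":-1},{"rot":[0,0,0],"dp":[25,20,0],"gripper":-1},{"rot":[0,0,-0.037],"dp":[7,6,0],"gripper":-1},{"rot":[0,0,0],"dp":[0,0,0],"gripper":-1}]'
python3 plan.py 607.5 -132.8 26 2.1
python3 wm.py pics/l_m.png
```

```text
time: 19.48
position: [0.6057, -0.1335, 0.1676]
tool_rot: [[0.999, 0.036, -0.0], [0.036, -0.999, 0.0], [-0.0, -0.0, -1.0]]
contact_force: [0.1, -0.2, -0.3]
gripper_width: 0.0422
t 19.48 pos [ 605.7 -133.5  167.6] yaw 2.05  w 42.2 F [ 0.1 -0.2 -0.3]
TURN rot [-0.     0.    -0.001]  THEN dp [  1.8  -0.6 141.6]
dark c=(590.7,105.6) x74.9 y77.5 ang 7.3  px(56,185)
dark c=(605.9,-133.0) x75.6 y76.0 ang 2.0  px(326,182)
buff c=(557.9,-135.1) x34.3 y79.8 ang 2.0  px(326,247)
buff c=(593.5,100.0) x63.9 y43.3 ang 10.0  px(49,193)
buff c=(693.0,-129.8) x43.2 y43.4 ang 2.0  px(325,83)
buff c=(678.9,96.9) x58.9 y49.3 ang 8.5  px(31,94)
```

View pics/l_m.png

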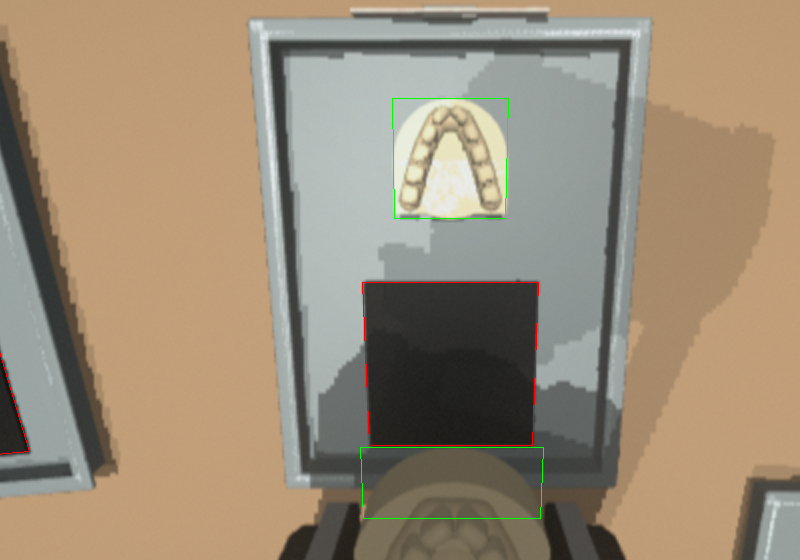

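```bash
python3 -m pendant '[{"rot":[0,0,0],"dp":[1.5,-0.6,20],"gripper":-1},{"rot":[0,0,0],"dp":[0,0,45],"gripper":-1},{"rot":[0,0,0],"dp":[0,0,45],"gripper":-1},{"rot":[0,0,0],"dp":[0,0,20],"gripper":-1},{"rot":[0,0,0],"dp":[0,0,7],"gripper":-1},{"rot":[0,0,0],"dp":[0,0,0],"gripper":-1},{"rot":[0,0,0],"dp":[0,0,0],"gripper":-1}]'
```

```text
time: 20.4
position: [0.6082, -0.1327, 0.0323]
tool_rot: [[0.999, 0.037, 0.003], [0.037, -0.999, -0.001], [0.003, 0.001, -1.0]]
contact_force: [0.0, -0.4, -0.5]
gripper_width: 0.0421
```

```bash
python3 -m pendant '[{"rot":[0,0,0],"dp":[-0.5,0,5],"gripper":-1},{"rot":[0,0,0],"dp":[0,0,3],"gripper":-1},{"rot":[0,0,0],"dp":[0,0,1.5],"gripper":-1},{"rot":[0,0,0],"dp":[0,0,1],"gripper":-1},{"rot":[0,0,0],"dp":[0,0,1],"gripper":-1},{"rot":[0,0,0],"dp":[0,0,0],"gripper":-1},{"rot":[0,0,0],"dp":[0,0,0],"gripper":-1}]'
```

```text
time: 21.28
position: [0.6072, -0.1326, 0.0208]
tool_rot: [[0.999, 0.037, 0.002], [0.037, -0.999, -0.0], [0.002, 0.001, -1.0]]
contact_force: [-5.0, 1.6, 9.8]
gripper_width: 0.0421
```

```bash
python3 -m pendant '[{"rot":[0,0,0],"dp":[0,0,0],"gripper":-0.1},{"rot":[0,0,0],"dp":[0,0,0],"gripper":0.2},{"rot":[0,0,0],"dp":[0,0,0],"gripper":0.6},{"rot":[0,0,0],"dp":[0,0,0],"gripper":0.8},{"rot":[0,0,0],"dp":[0,0,-15],"gripper":0.8},{"rot":[0,0,0],"dp":[0,0,-50],"gripper":1},{"rot":[0,0,0],"dp":[0,0,-55],"gripper":1},{"rot":[0,0,0],"dp":[0,0,-50],"gripper":1},{"rot":[0,0,0],"dp":[0,0,0],"gripper":1},{"rot":[0,0,0],"dp":[0,0,0],"gripper":1}]'
python3 wm.py pics/m_m.png; python3 plan.py 591 106 190 9
```

```text
time: 22.52
position: [0.6064, -0.1324, 0.1888]
tool_rot: [[0.999, 0.037, -0.0], [0.037, -0.999, -0.0], [-0.0, 0.0, -1.0]]
contact_force: [0.4, 0.1, -0.1]
gripper_width: 0.0853
dark c=(590.5,105.6) x75.3 y77.3 ang 7.3  px(74,180)
dark c=(606.1,-132.7) x76.3 y75.8 ang 2.3  px(326,177)
buff c=(606.6,-132.7) x46.7 y44.4 ang 0.8  px(326,186)
buff c=(593.5,100.2) x63.7 y41.2 ang 10.1  px(69,184)
buff c=(676.8,110.4) x59.1 y77.3 ang 3.0  px(40,95)
buff c=(693.1,-130.0) x44.0 y42.9 ang 1.9  px(327,85)
t 22.57 pos [ 606.  -132.3  187.6] yaw 2.10  w 85.2 F [-0.3 -0.1 -0.3]
TURN rot [-0.001  0.002 -0.12 ]  THEN dp [  22.4 -237.7   -2.4]
```

View pics/m_m.png

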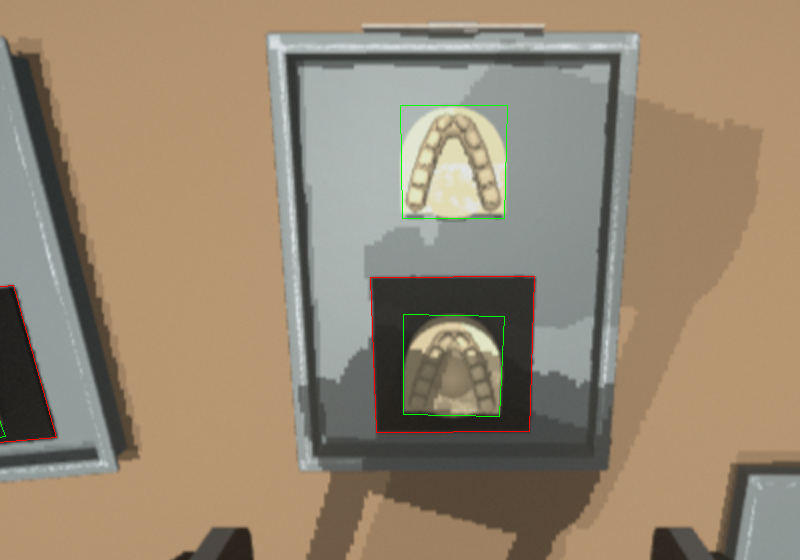

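Child cast is centred and upright. Next the quadrant cast.

```bash
python3 -m pendant '[{"rot":[0,0,-0.13],"dp":[0,0,0],"gripper":1},{"rot":[0,0,0],"dp":[5,-30,0],"gripper":1},{"rot":[0,0,0],"dp":[5,-55,0],"gripper":1},{"rot":[0,0,0],"dp":[5,-55,0],"gripper":1},{"rot":[0,0,0],"dp":[5,-55,0],"gripper":1},{"rot":[0,0,0],"dp":[5,-42,0],"gripper":1},{"rot":[0,0,0],"dp":[0,0,0],"gripper":1},{"rot":[0,0,0],"dp":[0,0,0],"gripper":1}]'
python3 plan.py 591 106 190 9
python3 wm.py pics/n_m.png
```

```text
time: 23.58
position: [0.5916, 0.1049, 0.1875]
tool_rot: [[0.986, 0.166, -0.002], [0.166, -0.986, -0.001], [-0.002, 0.0, -1.0]]
contact_force: [-0.1, -0.0, -0.1]
gripper_width: 0.0856
t 23.57 pos [591.6 104.9 187.5] yaw 9.55  w 85.6 F [-0.1 -0.  -0.1]
TURN rot [0.    0.002 0.01 ]  THEN dp [-0.4 -1.2 -2.5]
dark c=(606.5,-131.6) x74.4 y77.2 ang 2.5  px(562,196)
dark c=(589.5,106.5) x76.0 y75.7 ang 7.5  px(325,176)
buff c=(484.2,345.1) x18.5 y62.8 ang 9.5  px(62,253)
buff c=(605.0,-130.1) x45.4 y66.9 ang -4.7  px(577,211)
buff c=(542.6,335.0) x71.0 y37.0 ang -3.2  px(67,191)
buff c=(593.1,105.8) x65.1 y25.4 ang 10.2  px(325,181)
buff c=(689.7,-122.4) x51.5 y47.2 ang 25.3  px(612,113)
buff c=(675.8,117.6) x58.7 y59.4 ang 7.7  px(326,87)
```

View pics/n_m.png

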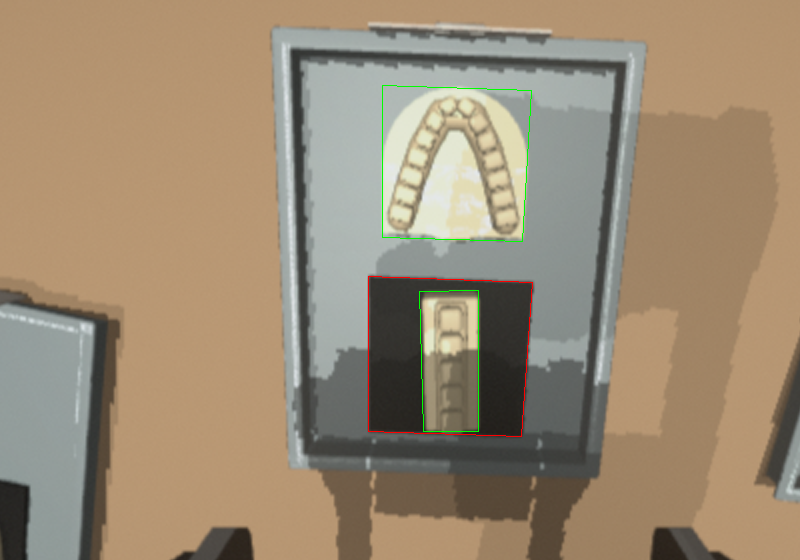

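```bash
python3 -m pendant '[{"rot":[0,0,-0.012],"dp":[0,-0.7,30],"gripper":1},{"rot":[0,0,0],"dp":[0,0,50],"gripper":1},{"rot":[0,0,0],"dp":[0,0,40],"gripper":1},{"rot":[0,0,0],"dp":[0,0,20],"gripper":1},{"rot":[0,0,0],"dp":[0,0,0],"gripper":1},{"rot":[0,0,0],"dp":[0,0,0],"gripper":1}]'
python3 plan.py 591.8 105.6 16.5 10.2
python3 -c "
from h import *
cv2.imwrite('pics/o_w.png',env.camera('wrist')['image'])"
```

```text
time: 24.38
position: [0.5931, 0.1059, 0.0509]
tool_rot: [[0.984, 0.177, 0.003], [0.177, -0.984, 0.0], [0.003, 0.0, -1.0]]
contact_force: [0.1, 0.3, 1.1]
gripper_width: 0.0857
t 24.38 pos [593.1 105.9  50.9] yaw 10.22  w 85.7 F [0.1 0.3 1.1]
TURN rot [ 0.    -0.003  0.   ]  THEN dp [-1.3  0.1 34.4]
```

View pics/o_w.png

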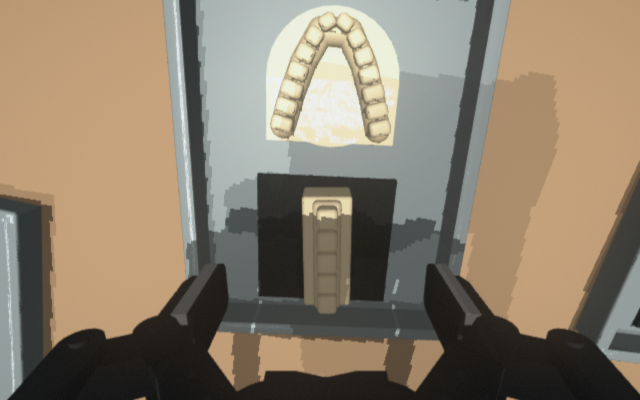

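The row is at about (327,250), in line with the jaws. I'll descend and grip, then lift.

```bash
python3 -m pendant '[{"rot":[0,0,0],"dp":[-1.3,0,20],"gripper":1},{"rot":[0,0,0],"dp":[0,0,14],"gripper":1},{"rot":[0,0,0],"dp":[0,0,0],"gripper":0.3},{"rot":[0,0,0],"dp":[0,0,0],"gripper":-0.2},{"rot":[0,0,0],"dp":[0,0,0],"gripper":-1},{"rot":[0,0,0],"dp":[0,0,0],"gripper":-1},{"rot":[0,0,0],"dp":[0,0,0],"gripper":-1},{"rot":[0,0,0],"dp":[0,0,0],"gripper":-1},{"rot":[0,0,0],"dp":[0,0,0],"gripper":-1}]'
```

```text
time: 25.55
position: [0.5911, 0.106, 0.0156]
tool_rot: [[0.984, 0.178, 0.002], [0.178, -0.984, 0.0], [0.002, 0.0, -1.0]]
contact_force: [0.4, 0.5, 4.8]
gripper_width: 0.024
```

```bash
python3 -m pendant '[{"rot":[0,0,0],"dp":[0,0,-15],"gripper":-1},{"rot":[0,0,0],"dp":[0,0,-40],"gripper":-1},{"rot":[0,0,0],"dp":[0,0,-50],"gripper":-1},{"rot":[0,0,0],"dp":[0,0,-40],"gripper":-1},{"rot":[0,0,0],"dp":[-25,5,0],"gripper":-1},{"rot":[0,0,0],"dp":[-45,10,0],"gripper":-1},{"rot":[0,0,0],"dp":[-45,10,0],"gripper":-1},{"rot":[0,0,0],"dp":[-40,8,0],"gripper":-1},{"rot":[0,0,0],"dp":[-18,3,0],"gripper":-1},{"rot":[0,0,0],"dp":[0,0,0],"gripper":-1},{"rot":[0,0,0],"dp":[0,0,0],"gripper":-1}]'
python3 plan.py 427 40 13.6 10.2
```

```text
time: 26.92
position: [0.4272, 0.0398, 0.1601]
tool_rot: [[0.984, 0.178, 0.001], [0.178, -0.984, 0.0], [0.001, 0.0, -1.0]]
contact_force: [0.4, 0.6, -1.5]
gripper_width: 0.0237
t 26.93 pos [427.2  39.8 160.1] yaw 10.25  w 23.7 F [ 0.4  0.6 -1.5]
TURN rot [ 0.    -0.001  0.001]  THEN dp [-1.000e-01 -2.000e-01  1.465e+02]
```

```bash
python3 -m pendant '[{"rot":[0,0,0],"dp":[0,0,20],"gripper":-1},{"rot":[0,0,0],"dp":[0,0,45],"gripper":-1},{"rot":[0,0,0],"dp":[0,0,45],"gripper":-1},{"rot":[0,0,0],"dp":[0,0,20],"gripper":-1},{"rot":[0,0,0],"dp":[0,0,8],"gripper":-1},{"rot":[0,0,0],"dp":[0,0,0],"gripper":-1},{"rot":[0,0,0],"dp":[0,0,0],"gripper":-1}]'
```

```text
time: 27.8
position: [0.4277, 0.0397, 0.0229]
tool_rot: [[0.984, 0.178, 0.002], [0.178, -0.984, -0.0], [0.002, 0.0, -1.0]]
contact_force: [1.1, 0.8, -0.8]
gripper_width: 0.0236
```

```bash
python3 -m pendant '[{"rot":[0,0,0],"dp":[0,0,3],"gripper":-1},{"rot":[0,0,0],"dp":[0,0,3],"gripper":-1},{"rot":[0,0,0],"dp":[0,0,2],"gripper":-1},{"rot":[0,0,0],"dp":[0,0,1],"gripper":-1},{"rot":[0,0,0],"dp":[0,0,0.5],"gripper":-1},{"rot":[0,0,0],"dp":[0,0,0],"gripper":-1},{"rot":[0,0,0],"dp":[0,0,0],"gripper":-1}]'
```

```text
time: 28.68
position: [0.427, 0.0396, 0.0136]
tool_rot: [[0.984, 0.178, 0.0], [0.178, -0.984, -0.0], [0.0, 0.0, -1.0]]
contact_force: [-7.4, 0.5, 12.2]
gripper_width: 0.0237
```

```bash
python3 -m pendant '[{"rot":[0,0,0],"dp":[0,0,0],"gripper":-0.5},{"rot":[0,0,0],"dp":[0,0,0],"gripper":-0.1},{"rot":[0,0,0],"dp":[0,0,0],"gripper":0.4},{"rot":[0,0,0],"dp":[0,0,0],"gripper":0.5},{"rot":[0,0,0],"dp":[0,0,-15],"gripper":0.5},{"rot":[0,0,0],"dp":[0,0,-50],"gripper":1},{"rot":[0,0,0],"dp":[0,0,-55],"gripper":1},{"rot":[0,0,0],"dp":[0,0,-50],"gripper":1},{"rot":[0,0,0],"dp":[0,0,0],"gripper":1},{"rot":[0,0,0],"dp":[0,0,0],"gripper":1}]'
python3 wm.py pics/p_m.png -0.002; python3 plan.py 454 347 190 0
```

```text
time: 29.92
position: [0.4264, 0.0397, 0.1823]
tool_rot: [[0.984, 0.178, 0.0], [0.178, -0.984, -0.0], [0.0, 0.0, -1.0]]
contact_force: [0.4, 0.2, -0.3]
gripper_width: 0.0853
dark c=(422.4,39.3) x87.5 y98.6 ang 6.8  px(332,189)
dark c=(451.6,320.3) x75.9 y27.1 ang -4.6  px(18,98)
dark c=(586.8,-132.7) x38.2 y76.9 ang 1.7  px(557,36)
dark c=(558.9,102.3) x16.3 y75.4 ang 10.2  px(280,10)
buff c=(428.8,40.4) x65.4 y25.2 ang 10.2  px(326,181)
buff c=(593.0,-131.1) x23.4 y60.5 ang 10.2  px(582,16)
t 29.98 pos [426.1  39.7 181.4] yaw 10.25  w 85.3 F [-0.7  0.  -1.5]
TURN rot [-0.     0.002  0.179]  THEN dp [  27.9 -307.3   -8.6]
```

View pics/p_m.png

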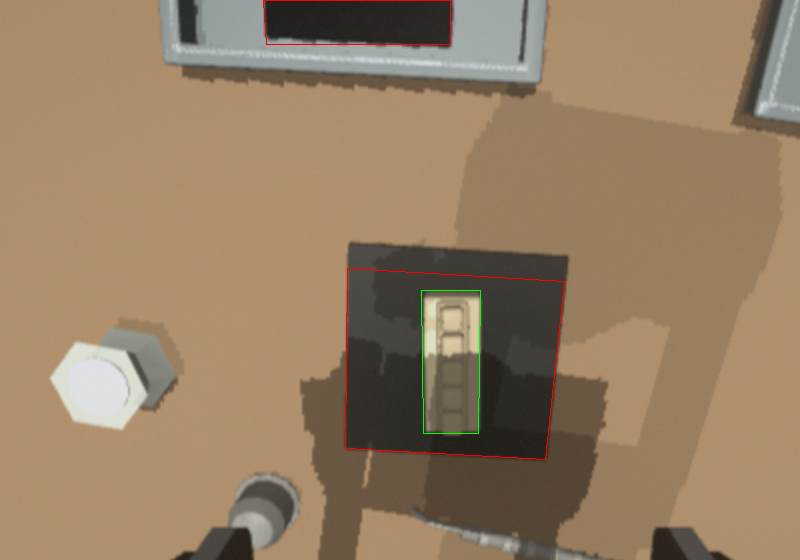

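Quadrant cast is upright on the mat. Next the adult cast.

```bash
python3 -m pendant '[{"rot":[0,0,0.179],"dp":[0,0,0],"gripper":1},{"rot":[0,0,0],"dp":[5,-30,0],"gripper":1},{"rot":[0,0,0],"dp":[6,-60,0],"gripper":1},{"rot":[0,0,0],"dp":[6,-60,0],"gripper":1},{"rot":[0,0,0],"dp":[6,-60,0],"gripper":1},{"rot":[0,0,0],"dp":[5,-60,0],"gripper":1},{"rot":[0,0,0],"dp":[0,-37,0],"gripper":1},{"rot":[0,0,0],"dp":[0,0,0],"gripper":1},{"rot":[0,0,0],"dp":[0,0,0],"gripper":1}]'
python3 plan.py 454 347 190 0
python3 wm.py pics/q_m.png
```

```text
time: 31.1
position: [0.4544, 0.3459, 0.1809]
tool_rot: [[1.0, -0.0, -0.002], [-0.0, -1.0, -0.002], [-0.002, 0.002, -1.0]]
contact_force: [0.8, -0.7, 0.4]
gripper_width: 0.0854
t 31.10 pos [454.4 345.9 180.9] yaw -0.01  w 85.4 F [ 0.8 -0.7  0.4]
TURN rot [ 0.002  0.002 -0.   ]  THEN dp [-0.4 -1.1 -9.1]
dark c=(435.6,73.5) x78.1 y44.6 ang 4.7  px(612,196)
dark c=(452.6,346.6) x76.0 y75.6 ang -3.1  px(334,173)
dark c=(578.7,114.3) x56.3 y61.9 ang 6.9  px(603,35)
buff c=(454.7,350.4) x62.4 y60.0 ang 1.6  px(321,188)
buff c=(540.4,342.3) x61.3 y24.9 ang -3.2  px(330,80)
```

View pics/q_m.png

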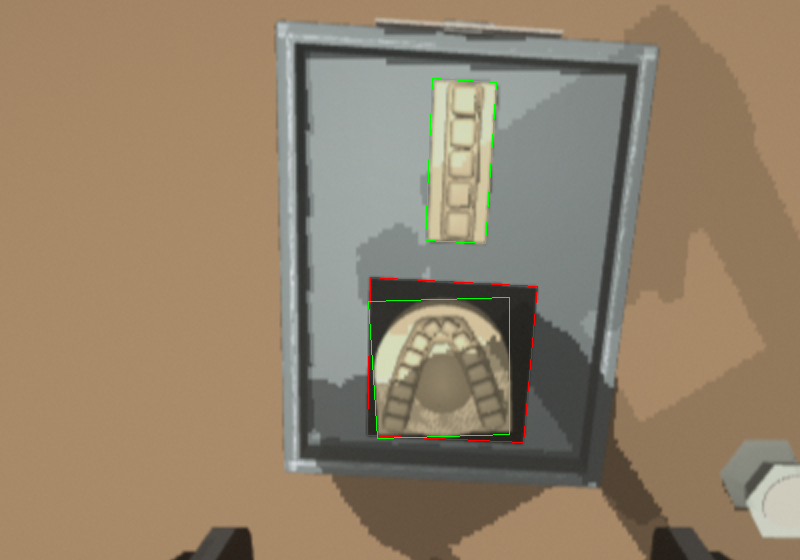

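```bash
python3 -m pendant '[{"rot":[0,0,-0.028],"dp":[-1.5,-4.5,30],"gripper":1},{"rot":[0,0,0],"dp":[0,0,50],"gripper":1},{"rot":[0,0,0],"dp":[0,0,40],"gripper":1},{"rot":[0,0,0],"dp":[0,0,15],"gripper":1},{"rot":[0,0,0],"dp":[0,0,0],"gripper":1},{"rot":[0,0,0],"dp":[0,0,0],"gripper":1}]'
python3 plan.py 452.9 350.4 13 1.6
python3 -c "
from h import *
cv2.imwrite('pics/r_w.png',env.camera('wrist')['image'])"
```

```text
time: 31.9
position: [0.4544, 0.3516, 0.0495]
tool_rot: [[1.0, 0.027, 0.003], [0.027, -1.0, 0.002], [0.003, -0.002, -1.0]]
contact_force: [-0.2, 0.2, 0.6]
gripper_width: 0.0853
t 31.90 pos [454.4 351.6  49.5] yaw 1.57  w 85.3 F [-0.2  0.2  0.6]
TURN rot [-0.002 -0.003 -0.001]  THEN dp [-1.5  1.2 36.5]
```

View pics/r_w.png

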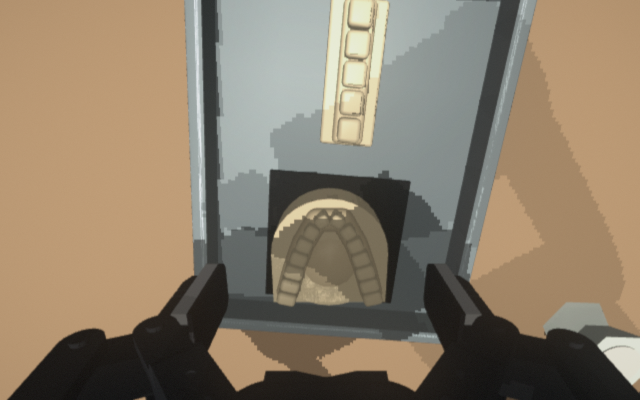

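```bash
python3 -m pendant '[{"rot":[0,0,0],"dp":[-1.5,1.2,0],"gripper":0.8},{"rot":[0,0,0],"dp":[0,0,0],"gripper":0.8},{"rot":[0,0,0],"dp":[0,0,18],"gripper":0.8},{"rot":[0,0,0],"dp":[0,0,16],"gripper":0.8},{"rot":[0,0,0],"dp":[0,0,0],"gripper":0.8}]'
python3 -m pendant '[{"rot":[0,0,0],"dp":[0,0,0],"gripper":0.5},{"rot":[0,0,0],"dp":[0,0,0],"gripper":-1},{"rot":[0,0,0],"dp":[0,0,0],"gripper":-1},{"rot":[0,0,0],"dp":[0,0,0],"gripper":-1},{"rot":[0,0,0],"dp":[0,0,0],"gripper":-1}]'
python3 -c "
from h import *
cv2.imwrite('pics/s_w.png',env.camera('wrist')['image'])"
```

```text
time: 32.58
position: [0.4504, 0.349, 0.0105]
tool_rot: [[1.0, 0.028, -0.004], [0.028, -1.0, -0.003], [-0.004, 0.003, -1.0]]
contact_force: [-0.3, 0.3, -0.3]
gripper_width: 0.0765
time: 33.2
position: [0.4522, 0.3502, 0.014]
tool_rot: [[1.0, 0.028, 0.001], [0.028, -1.0, 0.001], [0.001, -0.001, -1.0]]
contact_force: [0.5, 0.1, 3.3]
gripper_width: 0.0588
```

View pics/s_w.png

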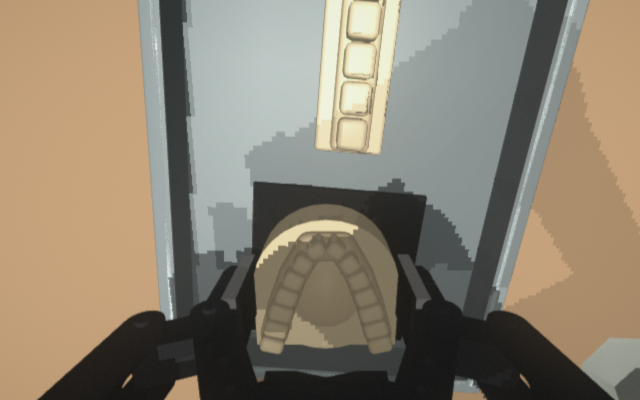

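```bash
python3 -m pendant '[{"rot":[0,0,0],"dp":[0,0,-8],"gripper":-1},{"rot":[0,0,0],"dp":[0,0,-30],"gripper":-1},{"rot":[0,0,0],"dp":[0,0,-50],"gripper":-1},{"rot":[0,0,0],"dp":[0,0,-50],"gripper":-1},{"rot":[0,0,-0.103],"dp":[0,0,-10],"gripper":-1},{"rot":[0,0,0],"dp":[10,25,0],"gripper":-1},{"rot":[0,0,0],"dp":[19,48,0],"gripper":-1},{"rot":[0,0,0],"dp":[20,50,0],"gripper":-1},{"rot":[0,0,0],"dp":[20,50,0],"gripper":-1},{"rot":[0,0,0],"dp":[20,50,0],"gripper":-1},{"rot":[0,0,0],"dp":[12,30,0],"gripper":-1},{"rot":[0,0,0],"dp":[0,0,0],"gripper":-1}]'
python3 plan.py 589 106.5 20 7.5
python3 wm.py pics/t_m.png
```

```text
time: 34.75
position: [0.5851, 0.1101, 0.1604]
tool_rot: [[0.992, 0.127, -0.002], [0.127, -0.992, -0.001], [-0.002, 0.0, -1.0]]
contact_force: [0.2, 0.6, -1.8]
gripper_width: 0.0584
t 34.75 pos [585.1 110.1 160.4] yaw 7.30  w 58.4 F [ 0.2  0.6 -1.8]
TURN rot [ 0.     0.002 -0.004]  THEN dp [  3.4   4.1 140.4]
dark c=(606.4,-131.4) x75.0 y77.2 ang 2.4  px(592,196)
dark c=(591.2,106.7) x73.2 y75.6 ang 7.2  px(332,174)
buff c=(549.4,105.8) x50.9 y117.2 ang 7.2  px(326,239)
buff c=(605.1,-127.6) x45.4 y65.3 ang -3.2  px(610,204)
buff c=(542.7,334.7) x71.7 y38.8 ang -3.5  px(54,205)
buff c=(685.3,-101.9) x43.0 y28.1 ang 23.0  px(626,98)
buff c=(675.7,117.6) x58.7 y59.3 ang 7.2  px(331,78)
```

View pics/t_m.png

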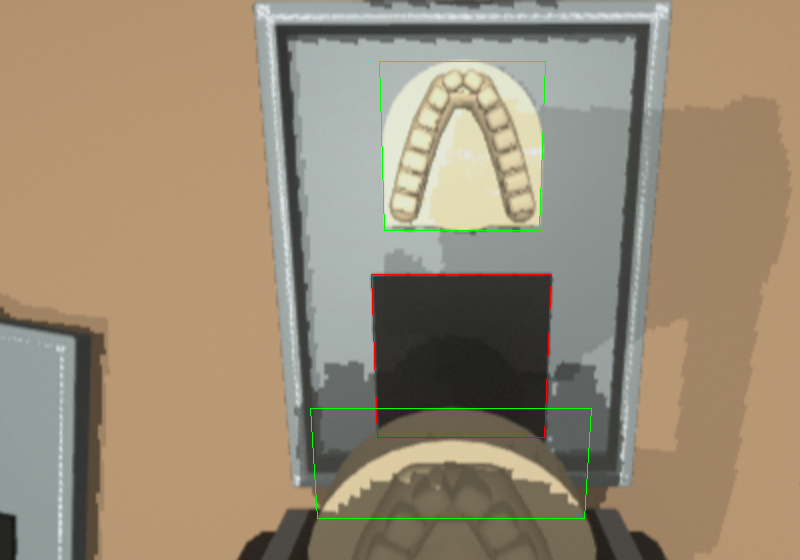

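```bash
python3 -m pendant '[{"rot":[0,0,0],"dp":[3,4,15],"gripper":-1},{"rot":[0,0,0],"dp":[0,0,40],"gripper":-1},{"rot":[0,0,0],"dp":[0,0,45],"gripper":-1},{"rot":[0,0,0],"dp":[0,0,25],"gripper":-1},{"rot":[0,0,0],"dp":[0,0,8],"gripper":-1},{"rot":[0,0,0],"dp":[0,0,0],"gripper":-1},{"rot":[0,0,0],"dp":[0,0,0],"gripper":-1}]'
python3 plan.py 589 106.5 14 7.5
```

```text
time: 35.67
position: [0.5893, 0.109, 0.0299]
tool_rot: [[0.991, 0.131, 0.003], [0.131, -0.991, 0.0], [0.003, 0.0, -1.0]]
contact_force: [-0.1, -0.4, -0.1]
gripper_width: 0.0589
t 35.67 pos [589.3 109.   29.9] yaw 7.52  w 58.9 F [-0.1 -0.4 -0.1]
TURN rot [ 0.    -0.003  0.   ]  THEN dp [-0.6  2.5 15.9]
```

```bash
python3 -m pendant '[{"rot":[0,0,0],"dp":[-0.5,2.5,5],"gripper":-1},{"rot":[0,0,0],"dp":[0,0,4],"gripper":-1},{"rot":[0,0,0],"dp":[0,0,3],"gripper":-1},{"rot":[0,0,0],"dp":[0,0,2],"gripper":-1},{"rot":[0,0,0],"dp":[0,0,1],"gripper":-1},{"rot":[0,0,0],"dp":[0,0,0],"gripper":-1},{"rot":[0,0,0],"dp":[0,0,0],"gripper":-1}]'
```

```text
time: 36.55
position: [0.5885, 0.1062, 0.014]
tool_rot: [[0.991, 0.13, 0.001], [0.13, -0.991, -0.0], [0.001, 0.0, -1.0]]
contact_force: [-3.9, -0.8, 5.1]
gripper_width: 0.0585
```

```bash
python3 -m pendant '[{"rot":[0,0,0],"dp":[0,0,0],"gripper":0.35},{"rot":[0,0,0],"dp":[0,0,0],"gripper":0.6},{"rot":[0,0,0],"dp":[0,0,0],"gripper":0.85},{"rot":[0,0,0],"dp":[0,0,0],"gripper":0.85},{"rot":[0,0,0],"dp":[0,0,-15],"gripper":0.85},{"rot":[0,0,0],"dp":[0,0,-50],"gripper":1},{"rot":[0,0,0],"dp":[0,0,-55],"gripper":1},{"rot":[0,0,0],"dp":[0,0,-50],"gripper":1},{"rot":[0,0,0],"dp":[0,0,0],"gripper":1},{"rot":[0,0,0],"dp":[0,0,0],"gripper":1}]'
python3 wm.py pics/u_m.png; python3 plan.py 427 40 185 10.2
```

```text
time: 37.8
position: [0.588, 0.1061, 0.1833]
tool_rot: [[0.991, 0.13, -0.0], [0.13, -0.991, -0.0], [-0.0, 0.0, -1.0]]
contact_force: [0.7, 0.3, -0.9]
gripper_width: 0.0851
dark c=(606.2,-131.5) x75.0 y77.2 ang 2.1  px(573,192)
dark c=(589.7,106.5) x75.9 y75.8 ang 7.4  px(328,174)
buff c=(604.9,-130.0) x45.3 y67.0 ang -4.4  px(586,201)
buff c=(543.4,339.1) x74.2 y33.5 ang -11.4  px(64,198)
buff c=(591.5,106.9) x61.9 y60.7 ang 7.4  px(326,185)
buff c=(688.6,-119.8) x49.8 y40.8 ang 23.1  px(616,100)
buff c=(675.8,117.2) x59.0 y59.2 ang 6.5  px(325,88)
t 37.85 pos [587.7 106.1 182.2] yaw 7.50  w 85.4 F [-0.4 -0.  -0.4]
TURN rot [ 0.     0.002 -0.047]  THEN dp [-169.8   36.6   -2.8]
```

View pics/u_m.png

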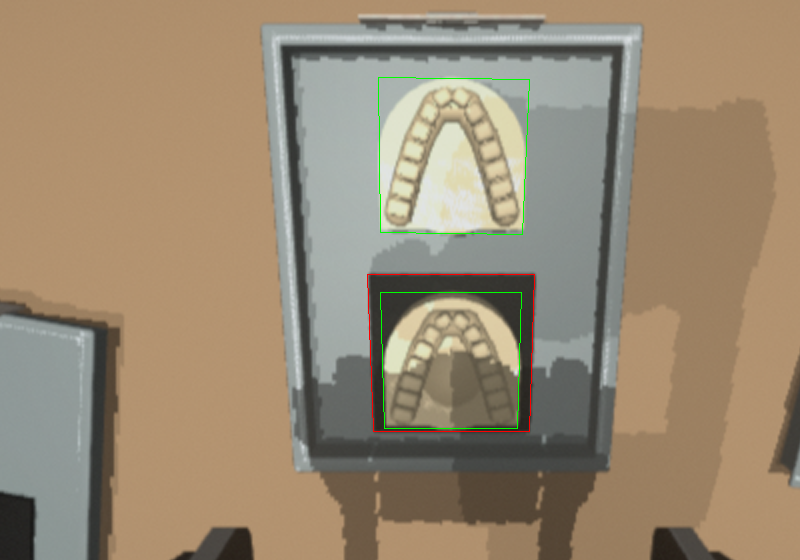

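Adult cast is centred. Last one: the quadrant cast on the mat.

```bash
python3 -m pendant '[{"rot":[0,0,-0.048],"dp":[0,0,0],"gripper":1},{"rot":[0,0,0],"dp":[-25,5,0],"gripper":1},{"rot":[0,0,0],"dp":[-50,11,0],"gripper":1},{"rot":[0,0,0],"dp":[-50,11,0],"gripper":1},{"rot":[0,0,0],"dp":[-45,10,0],"gripper":1},{"rot":[0,0,0],"dp":[0,0,30],"gripper":1},{"rot":[0,0,0],"dp":[0,0,50],"gripper":1},{"rot":[0,0,0],"dp":[0,0,30],"gripper":1},{"rot":[0,0,0],"dp":[0,0,0],"gripper":1},{"rot":[0,0,0],"dp":[0,0,0],"gripper":1}]'
python3 plan.py 427 39.7 15 10.2
python3 -c "
from h import *
cv2.imwrite('pics/v_w.png',env.camera('wrist')['image'])"
```

```text
time: 39.1
position: [0.4279, 0.0395, 0.0741]
tool_rot: [[0.984, 0.178, 0.001], [0.178, -0.984, -0.0], [0.001, 0.0, -1.0]]
contact_force: [-0.3, 0.2, 0.1]
gripper_width: 0.0854
t 39.10 pos [427.9  39.5  74.1] yaw 10.25  w 85.4 F [-0.3  0.2  0.1]
TURN rot [ 0.    -0.001  0.001]  THEN dp [-0.9 -0.3 59.1]
```

View pics/v_w.png

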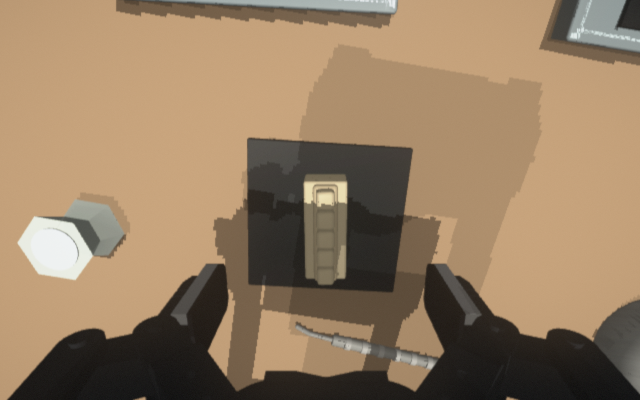

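```bash
python3 -m pendant '[{"rot":[0,0,0],"dp":[-1,0,30],"gripper":1},{"rot":[0,0,0],"dp":[0,0,20],"gripper":1},{"rot":[0,0,0],"dp":[0,0,9],"gripper":1},{"rot":[0,0,0],"dp":[0,0,0],"gripper":0.3},{"rot":[0,0,0],"dp":[0,0,0],"gripper":-0.2},{"rot":[0,0,0],"dp":[0,0,0],"gripper":-1},{"rot":[0,0,0],"dp":[0,0,0],"gripper":-1},{"rot":[0,0,0],"dp":[0,0,0],"gripper":-1},{"rot":[0,0,0],"dp":[0,0,0],"gripper":-1},{"rot":[0,0,0],"dp":[0,0,0],"gripper":-1}]'
```

```text
time: 40.4
position: [0.4273, 0.0393, 0.0152]
tool_rot: [[0.984, 0.178, 0.002], [0.178, -0.984, -0.0], [0.002, 0.0, -1.0]]
contact_force: [-1.1, 0.1, 6.1]
gripper_width: 0.0232
```

```bash
python3 -m pendant '[{"rot":[0,0,0],"dp":[0,0,-15],"gripper":-1},{"rot":[0,0,0],"dp":[0,0,-40],"gripper":-1},{"rot":[0,0,0],"dp":[0,0,-50],"gripper":-1},{"rot":[0,0,0.117],"dp":[0,0,-40],"gripper":-1},{"rot":[0,0,0.116],"dp":[0,0,0],"gripper":-1},{"rot":[0,0,0],"dp":[1,-30,0],"gripper":-1},{"rot":[0,0,0],"dp":[2,-57,0],"gripper":-1},{"rot":[0,0,0],"dp":[2,-58,0],"gripper":-1},{"rot":[0,0,0],"dp":[2,-58,0],"gripper":-1},{"rot":[0,0,0],"dp":[2,-55,0],"gripper":-1},{"rot":[0,0,0],"dp":[0,-40,0],"gripper":-1},{"rot":[0,0,0],"dp":[0,0,0],"gripper":-1}]'
python3 plan.py 452.6 346.6 25 -3.1
python3 wm.py pics/w_m.png
```

```text
time: 41.9
position: [0.4509, 0.3385, 0.1593]
tool_rot: [[0.999, -0.051, -0.001], [-0.051, -0.999, -0.0], [-0.001, 0.0, -1.0]]
contact_force: [0.3, -1.0, -0.4]
gripper_width: 0.0231
t 41.90 pos [450.9 338.5 159.3] yaw -2.92  w 23.1 F [ 0.3 -1.  -0.4]
TURN rot [0.    0.001 0.003]  THEN dp [  1.2  -8.1 134.3]
dark c=(430.2,79.2) x87.8 y34.3 ang 10.9  px(621,188)
dark c=(452.8,347.1) x75.6 y76.1 ang -3.3  px(315,179)
dark c=(569.4,118.5) x38.3 y50.7 ang 7.2  px(597,32)
buff c=(416.5,340.8) x52.4 y52.7 ang -3.0  px(326,232)
buff c=(540.4,342.1) x61.2 y24.9 ang -3.5  px(315,75)
buff c=(568.6,123.9) x21.8 y29.3 ang -3.0  px(620,18)
```

View pics/w_m.png

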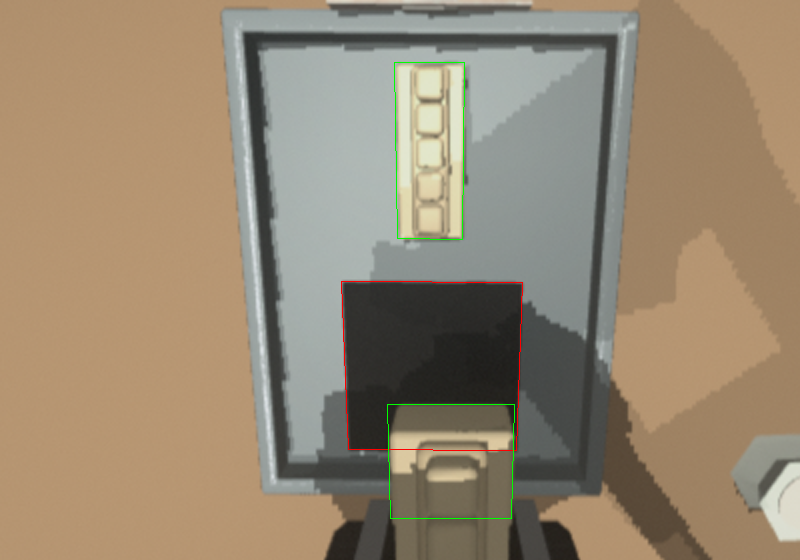

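```bash
python3 -m pendant '[{"rot":[0,0,0.005],"dp":[1,-8,15],"gripper":-1},{"rot":[0,0,0],"dp":[0,0,40],"gripper":-1},{"rot":[0,0,0],"dp":[0,0,45],"gripper":-1},{"rot":[0,0,0],"dp":[0,0,22],"gripper":-1},{"rot":[0,0,0],"dp":[0,0,8],"gripper":-1},{"rot":[0,0,0],"dp":[0,0,0],"gripper":-1},{"rot":[0,0,0],"dp":[0,0,0],"gripper":-1}]'
python3 plan.py 452.6 346.8 17.2 -3.2
```

```text
time: 42.82
position: [0.4539, 0.3446, 0.0306]
tool_rot: [[0.998, -0.06, 0.002], [-0.06, -0.998, 0.001], [0.002, -0.001, -1.0]]
contact_force: [-0.1, 0.3, -1.1]
gripper_width: 0.0237
t 42.83 pos [453.9 344.6  30.6] yaw -3.41  w 23.7 F [-0.1  0.3 -1.1]
TURN rot [-0.001 -0.002 -0.004]  THEN dp [-1.4 -2.1 13.4]
```

```bash
python3 -m pendant '[{"rot":[0,0,0],"dp":[-1,-2.1,4],"gripper":-1},{"rot":[0,0,0],"dp":[0,0,4],"gripper":-1},{"rot":[0,0,0],"dp":[0,0,2.5],"gripper":-1},{"rot":[0,0,0],"dp":[0,0,1],"gripper":-1},{"rot":[0,0,0],"dp":[0,0,1],"gripper":-1},{"rot":[0,0,0],"dp":[0,0,0],"gripper":-1},{"rot":[0,0,0],"dp":[0,0,0],"gripper":-1}]'
```

```text
time: 43.7
position: [0.4525, 0.3466, 0.0173]
tool_rot: [[0.998, -0.059, 0.001], [-0.059, -0.998, 0.0], [0.001, -0.0, -1.0]]
contact_force: [-2.1, -1.0, 4.4]
gripper_width: 0.0237
```

```bash
python3 -m pendant '[{"rot":[0,0,0],"dp":[0,0,0],"gripper":-0.5},{"rot":[0,0,0],"dp":[0,0,0],"gripper":-0.1},{"rot":[0,0,0],"dp":[0,0,0],"gripper":0.4},{"rot":[0,0,0],"dp":[0,0,0],"gripper":0.5},{"rot":[0,0,0],"dp":[0,0,-15],"gripper":0.5},{"rot":[0,0,0],"dp":[0,0,-50],"gripper":1},{"rot":[0,0,0],"dp":[0,0,-55],"gripper":1},{"rot":[0,0,0],"dp":[0,0,-50],"gripper":1},{"rot":[0,0,0],"dp":[0,0,0],"gripper":1},{"rot":[0,0,0],"dp":[0,0,0],"gripper":1}]'
python3 wm.py pics/x_m.png; python3 meas.py
python3 - <<'E'
from h import *
im=env.camera("scene")["image"]; cv2.imwrite("pics/x_s.png",im)
im=env.camera("top")["image"]; cv2.imwrite("pics/x_t.png",im)
E
```

```text
time: 44.95
position: [0.452, 0.3464, 0.1868]
tool_rot: [[0.998, -0.059, -0.0], [-0.059, -0.998, -0.0], [-0.0, 0.0, -1.0]]
contact_force: [-0.2, -0.2, -0.9]
gripper_width: 0.085
dark c=(452.7,347.1) x75.3 y75.9 ang -3.5  px(325,173)
dark c=(425.5,68.3) x98.4 y50.7 ang 7.6  px(615,187)
dark c=(573.1,110.8) x44.1 y66.8 ang 7.4  px(588,34)
buff c=(454.2,346.9) x64.6 y25.1 ang -3.8  px(326,181)
buff c=(540.3,342.1) x60.9 y24.8 ang -3.3  px(325,78)
buff c=(572.8,115.1) x27.8 y42.1 ang 3.4  px(613,18)
rect c=(380.2,-208.5) size 71.8 75.9 ang 0.3 area 8591
rect c=(426.9,39.9) size 101.9 100.9 ang 6.7 area 18937
rect c=(465.9,-352.3) size 195.6 154.3 ang 1.0 area 56528
   pad origin 423.9 -353.1
rect c=(510.2,355.1) size 353.7 192.4 ang 4.2 area 90243
   pad origin 468.3 352.1
rect c=(633.2,112.4) size 199.0 153.8 ang 7.5 area 52371
   pad origin 591.6 106.9
rect c=(650.4,-130.6) size 199.0 153.6 ang 2.2 area 52083
   pad origin 608.5 -132.2
buff c=(423.5,-352.3) size 26.9 33.9 ang 89.7
buff c=(509.9,-350.2) size 33.1 26.9 ang 0.3
buff c=(545.4,339.8) size 25.6 48.6 ang 87.1
buff c=(590.4,106.8) size 59.1 61.8 ang 7.7
buff c=(605.7,-132.0) size 42.4 44.8 ang 0.9
buff c=(490.5,382.4) size 312.9 132.5 ang 4.2
buff c=(674.3,117.9) size 59.2 59.2 ang 8.8
buff c=(691.3,-128.2) size 44.1 43.0 ang 88.8
```

View pics/x_m.png

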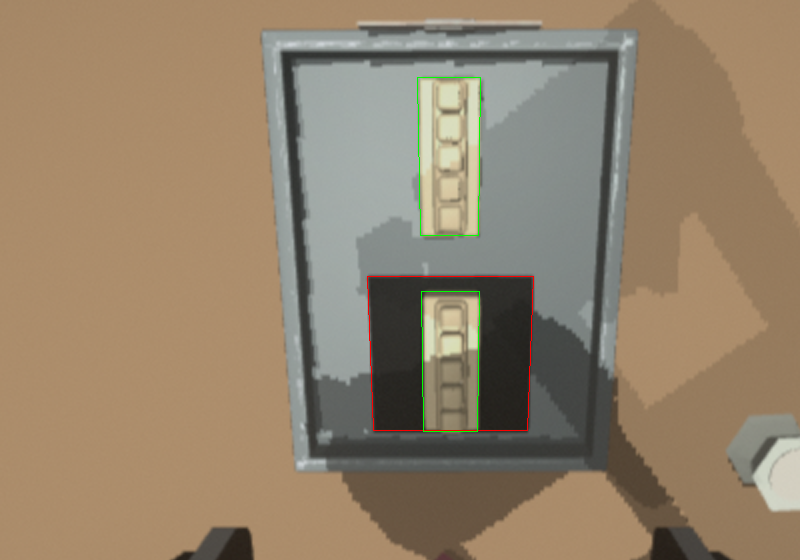

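View pics/x_s.png

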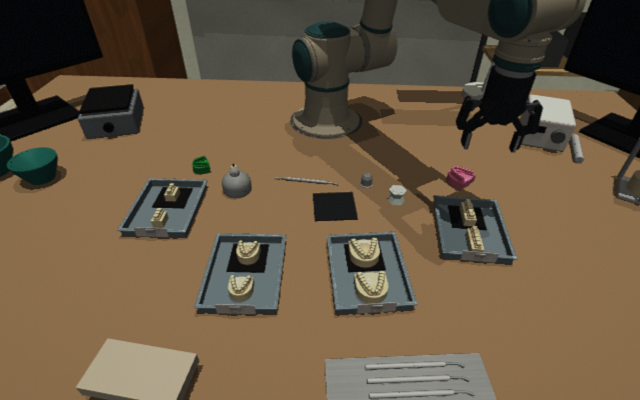

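View pics/x_t.png

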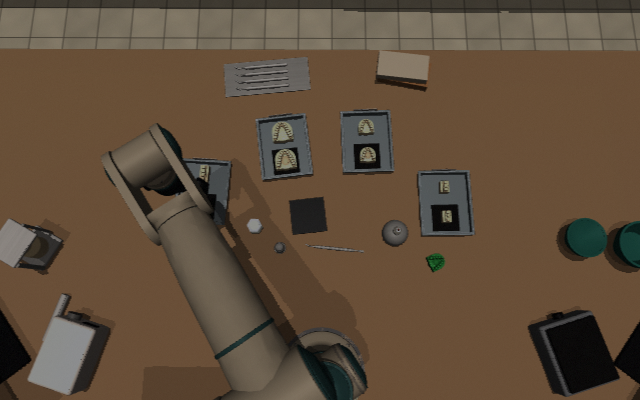

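The pictures show every cast upright on its matching pan's pad. The lamp is still at (395,233) in the top view and the mat is empty. I'm handing in.

```bash
python3 -c "
from bench import env
print(env.sense()['time']); print(env.hand_in())"
```

```text
45.15
the job is handed in; nothing more can be done
None
```

All four casts now stand upright on the pad of the pan whose fixed cast matches them. I handed the job in at 45 s of the 125 s allowed; no verdict came back. I did it as two swaps through the bench mat: child and block first, then quadrant and adult.

- **Positions:** the last wrist and top views put every cast within about 1–2 mm of its pad's middle.
- **Set-down:** I lowered each cast until it touched. The highest force I read was about 12 N, when setting the quadrant cast down on the mat.
- **Everything else:** the mat is empty again. The lamp measures at the same spot as at the start. The pink and green look-alikes were left alone.
- **One failed check:** in the final top view the arm hid the quadrant pan, so that view's reading of it was useless. I judged that cast from the wrist and scene views instead.

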